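# Set up the citrus juicer and slide its juice pot along the splashback

## Robot

A 7-joint arm with a two-finger parallel gripper is mounted at the origin on the work surface. World frame = base frame: x ahead of the robot, y to its left, z up, the work surface at z = 0. Lengths are in mm, angles in rad, forces in N, time in s.
With the tool pointing down it reaches from about 400 to 875 mm from the base axis. Payload 4.4 kg.
Tool frame: the origin (TCP) lies at the very end of the fingers, on their centre line; the grasp point (between the pads) lies 19 mm behind it; y points along the fingers, z is the direction in which the jaws open and shut, and the axes are right-handed (so a half turn about y gives the same grasp; the last joint's range is limited). The gripper opens to 85 mm and grips with 20 to 120 N. Pads are 22 mm wide; open, the fingers measure 114 mm over their backs; the gripper's body (76 mm by 85 mm) begins 54 mm behind the grasp point. The pads swing forward as they close: fully open they stand 13 mm farther back than shut.
Start: joints at [1.119, 0.628, 0.038, 1.517, -0.027, 0.996, -0.02], TCP at [244.623, -602.227, 231.313] pointing down, gripper open.
Joint ranges: [-3.06, 3.06], [-0.37, 2.12], [-1.25, 1.32], [0.18, 2.47], [-1.1, 4.24], [0.23, 1.98], [-2.94, 2.94]. Speed limits (rad/s): [2.57, 2.57, 3.14, 3.14, 3.14, 3.14, 3.14].

## Interface

Orientations are given as [roll, pitch, yaw] about the fixed x, y, z axes, in that order (R = Rz(yaw) Ry(pitch) Rx(roll)).
In Python, from cell import ctrl, imaging, finish_job gives the robot as it stands.
- The arm moves only by the shell command python3 -m inch 'ROWS'. ROWS is JSON, one flat list of numbers, 7 for each row, row after row: the opening, from 0 (shut) to 1 (fully open), then the shift along the tool's x, y, z in cm, then the turn, a rotation vector about the tool's x, y, z in degrees. A call has 1 to 12 rows; each row is the pose to reach, as a shift and turn from the pose commanded when the call began, along the tool's axes at that moment; what a row does not reach only later rows make up. A row lasts 1/10 s, in which the tool goes at most 50 mm and 8.59 degrees, less where a joint would pass 70% of its speed; a pose out of reach is approached as far as the arm can. A call with a gripper value outside its range is refused whole. The fingers move at their own pace and stop on an object; the grip force is fixed at half the most. Time passes only in rows, so rows that repeat a pose let the fingers close. It gives the time, the measured TCP pose, the force and the opening at its end, in the units of the state.
- ctrl.read_state(): the state, without advancing time (a new reading comes with each control period).
- imaging.get_image(name): name is "scene" or "top"; returns a dict with "img" (480x640x3 uint8, red, green, blue), "fx", "fy", "cx", "cy" (pixels), "dist" ([k1, k2, p1, p2, k3] as OpenCV has them; the pictures are not rectified), "R" (3x3) and "t" (3): a world point X has camera coordinates R X + t. Camera axes: x right, y down, z forward; pixel columns grow to the right and rows downward; lengths in mm; the calibration is good to about 2 mm. A picture is of the moment at which its call begins. There is no depth.
- finish_job(): hands the job in, once; it reports no verdict.
The state is a dict: "clock": time; "qpos": joint angles; "qd": joint speeds; "tau": joint torques, N m; "eef_pos": TCP position; "tool_rot": TCP orientation; "force": force on the tool from outside, world axes, zero at the start; "torque": the same for the moment, N m; "width": finger opening in mm.
Only numpy, scipy, OpenCV 4.12 (cv2) and the standard library are available. Lean on these libraries where they do the work, as an engineer would, in place of code of your own. Each camera call takes 0.05 s, during which the arm holds its last target.

## Task

Get the citrus juicer ready for work: set its juice bowl on the motor base with the notch under the spout over the base's key, so that it sits fully down, and put the reamer on the spindle. Slide the steel pot along the splashback, keeping it upright, down on the tray and close to the splashback all the way, until it meets the motor base under the spout. Last of all, with everything in place, fold the spout fully down over the pot; leave the other kitchenware where it is.

Things in the scene. Friction and masses are not known exactly. Their poses are not given: they have to be found in the camera images.
- tray: Fixed sheet-metal drip tray, 170 mm deep (x) by 560 mm long (y); origin at the centre of its underside, floor top 4 mm above the table. Along its far (+x) long side stands the splashback, 60 mm tall, inner face at tray x = +81 mm; the other three rims are 12 mm tall, the end ones at tray y = -280 and +280 mm.
- motor_base: Fixed round motor base of the juicer, on the tray floor near the tray's +y end, 5 mm from the splashback; origin on its vertical axis at its underside. 132 mm across up to 20 mm high, 120 mm above. Flat shoulder at z = 110 mm; on it a round spigot 88 mm across, 12 mm tall, edge chamfered.
- base_key (a point): Steel key on the motor base's shoulder, towards the pot (base -y): 12 mm wide (8 mm at its top), 10 mm tall, reaching from 46 to 60 mm off the axis; this point is on its top, 53 mm off the axis.
- spindle_top (a point): Top of the motor base's upright spindle, 13 mm thick, on the base's axis, 192 mm above the base's origin.
- bowl_center (a point): Loose steel juice bowl with a spout, 0.4 kg, 152 mm across at the rim (inside radius 56 mm at its floor, 72 mm at the rim), 66 mm tall; point on its axis, 33 mm above its underside, z up, spout and notch in its -y. Seated on the base with the notch over the key this point is 143 mm above the base's origin and the bowl's axes are parallel to the base's.
- tube_top (a point): Centre of the top of the upright open tube in the middle of the juice bowl, 60 mm above the bowl's underside; tube 30 mm outside, 22 mm inside, rising 42 mm from the bowl's floor (18 mm above the underside). The bowl can be picked up by it from above; the spindle passes up through it.
- bowl_notch (a point): Notch, 18 mm wide, in the round foot under the juice bowl, directly under the spout; point 50 mm off the bowl's axis in its -y, at its underside. The foot is 94 mm inside, 106 mm outside, 14 mm deep; with the notch over the key it drops round the spigot and rests on the shoulder.
- spout (a joint): Hinge of the spout on the juice bowl, rad: 0 = folded up (30 degrees above level), 0.73 = folded fully down (12 degrees below level, stop). Starts at 0 to 0.1 and stays where it is left; about 1 N pressed down near its tip turns it. The pin is level, parallel to bowl x, at bowl y = -81 mm, 30 mm above the bowl's underside.
- spout_mid (a point): Middle of the white spout, a channel 18 mm wide, 50 mm long with 5 mm cheeks, pointing out in the bowl's -y; point on its floor 30 mm from the pin: fully up 106 mm from the bowl's axis and 46 mm above the bowl's underside, fully down 111 mm and 25 mm.
- reamer_center (a point): Loose white reamer (ribbed juicing cone), 60 mm tall, 0.1 kg; point on its axis half-way up, z up. Body about 50 mm across, nearly straight-sided up to 34 mm above its underside, then rounding off; a flat rim 84 mm across, 3 mm thick, round its foot. A bore 22 mm wide, 26 mm deep below goes over the spindle; its foot then rests on the bowl's tube, this point 200 mm above the base's origin.
- pot_center (a point): Loose round open pot of smooth steel that slides easily, 120 mm across (too wide to grip), 90 mm tall, 0.4 to 0.8 kg; point on its axis half-way up. It starts near the tray's -y end, 2 to 15 mm off the splashback. Touching the splashback its axis is at tray x = +21 mm; touching the motor base it is 126 mm from the base's axis. It may turn about z.
- orange_a_center (a point): Bystander, to be left alone: loose orange, 76 mm ball; this point is its centre.
- orange_b_center (a point): Bystander, to be left alone: loose orange, 72 mm ball; this point is its centre.
- tumbler_a_center (a point): Bystander, to be left alone: plain steel tumbler, 72 mm wide at the mouth, 95 mm tall; this point is its centre.
- tumbler_b_center (a point): Bystander, to be left alone: plain steel tumbler, 72 mm wide at the mouth, 95 mm tall; this point is its centre.
- mixing_bowl_center (a point): Bystander, to be left alone: plain steel mixing bowl, 148 mm across, 62 mm tall, with neither spout nor tube in it; this point is its centre.
- tongs: Bystander, to be left alone: steel tongs lying on the table behind the splashback, 250 mm long; this point is its origin, at its underside.
- peeler: Bystander, to be left alone: small pink peeler lying on the table behind the splashback; this point is its origin, at its underside.

How it is judged:
By the outcome, as a careful person would: the job done as asked, in the order asked, and still so for the second after the job is handed in, with the robot touching nothing.
It also fails if it takes over 72 s, if anything falls off the work surface, if the arm or the gripper's body presses on something with over 40 N, if the wrist force passes 120 N, or if a joint passes its speed limit or range.

## Working session

There is one attempt and no reset: what is moved stays moved. The work goes in short steps, Python scripts to look and compute and a shell command to move; the robot and the scene stay as the last step left them, time stands still between calls to the robot, and variables do not carry over. Pictures are saved under pics/ and viewed, and the job is handed in when it is done.

```bash
ls; mkdir -p pics; python3 - <<'E'
from cell import ctrl, imaging
import cv2,numpy as np
print(ctrl.read_state())
for n in ("scene","top"):
    d=imaging.get_image(n)
    cv2.imwrite(f"pics/{n}0.png",d["img"][:,:,::-1])
    np.savez(f"pics/{n}0.npz",**d)
    print({k:v for k,v in d.items() if k!="img"})
E
```

```text
pics
{'clock': 0.0, 'qpos': array([ 1.11923121,  0.62931098,  0.03843095,  1.51837143, -0.02699329,
        0.99631658, -0.02003595]), 'qd': array([-0.0003459 ,  0.00026641,  0.00068947, -0.00015322,  0.00222307,
       -0.00100472, -0.0002401 ]), 'tau': array([ 1.08169967e-03, -5.63405800e+01,  1.22634351e+00, -1.93445796e+01,
        1.10841476e-02,  1.06432577e-02,  6.01275318e-06]), 'eef_pos': array([ 244.36818041, -601.63568606,  230.41058192]), 'tool_rot': array([-1.57268488e+00, -2.25543569e-05, -2.75585099e+00]), 'force': array([-0.34562109,  0.51475359, -0.69593541]), 'torque': array([-0.00346665,  0.02008225, -0.00456084]), 'width': 85.14786895583704}
{'fx': 500.41657940885233, 'fy': 500.41657940885233, 'cx': 316.371265430972, 'cy': 241.22104351022548, 'dist': array([-0.11342824,  0.        ,  0.        ,  0.        ,  0.        ]), 'R': array([[ 0.66734085,  0.74471192, -0.00776817],
       [ 0.54259105, -0.49331103, -0.67988174],
       [-0.51014816,  0.44949792, -0.73328063]]), 't': array([-325.41116045, -214.27568003, 1405.40390276])}
{'fx': 510.7433439077643, 'fy': 510.7433439077643, 'cx': 318.53012955450066, 'cy': 235.2133799668491, 'dist': array([-0.01516254,  0.        ,  0.        ,  0.        ,  0.        ]), 'R': array([[ 0.0257059 , -0.99929006,  0.02754255],
       [-0.99259168, -0.02878697, -0.11803845],
       [ 0.11874752, -0.02430422, -0.99262699]]), 't': array([ -58.37523308,  565.86632803, 1135.55565203])}
```

View pics/scene0.png

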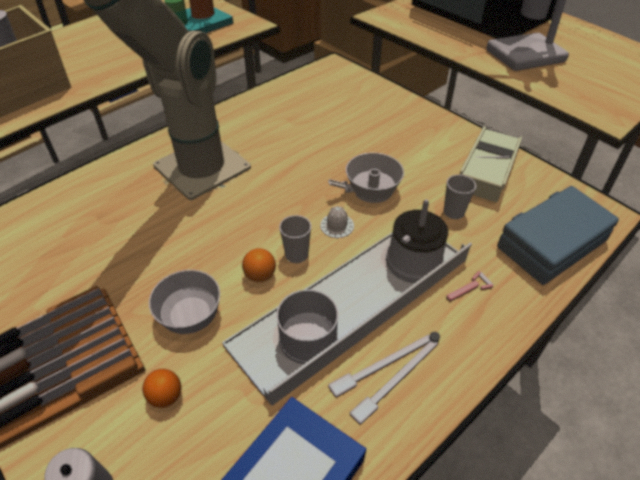

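View pics/top0.png

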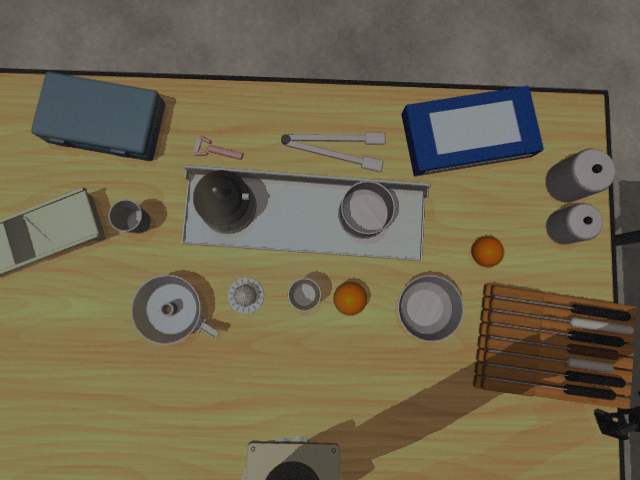

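```bash
cat > h.py <<'E'
import numpy as np,cv2
def load(n): return dict(np.load(f"pics/{n}.npz"))
def grab(n,tag):
    from cell import imaging
    d=imaging.get_image(n); np.savez(f"pics/{n}{tag}.npz",**d); cv2.imwrite(f"pics/{n}{tag}.png",d["img"][:,:,::-1]); return d
def K(d): return np.array([[d["fx"],0,d["cx"]],[0,d["fy"],d["cy"]],[0,0,1.]],float)
def proj(d,X):
    X=np.atleast_2d(np.array(X,float)); rv,_=cv2.Rodrigues(d["R"])
    return cv2.projectPoints(X,rv,d["t"].astype(float),K(d),d["dist"])[0][:,0]
def ray(d,uv):
    n=cv2.undistortPoints(np.array(uv,float).reshape(-1,1,2),K(d),d["dist"])[:,0]
    v=np.c_[n,np.ones(len(n))]@d["R"]; c=-d["R"].T@d["t"]; return c,v
def back(d,uv,z):
    c,v=ray(d,uv); return c+v*((z-c[2])/v[:,2])[:,None]
def crop(d,x0,y0,w,h,s,out,draw=None):
    im=d["img"][y0:y0+h,x0:x0+w,::-1]
    im=cv2.resize(im,None,fx=s,fy=s,interpolation=cv2.INTER_CUBIC)
    for (pts,col,closed) in draw or []:
        p=np.round((np.array(pts)-[x0,y0]+.5)*s-.5).astype(int)
        if len(p)==1: cv2.drawMarker(im,tuple(int(a) for a in p[0]),col,cv2.MARKER_CROSS,9,1)
        else: cv2.polylines(im,[p.reshape(-1,1,2)],closed,col,1)
    cv2.imwrite(out,im)
def circ(c,r,z,n=48):
    a=np.linspace(0,2*np.pi,n,endpoint=False); return np.c_[c[0]+r*np.cos(a),c[1]+r*np.sin(a),0*a+z]
E
python3 - <<'E'
from h import *
d=load("top0"); crop(d,170,155,270,110,2.96,"pics/t_tray.png"); crop(d,120,260,160,100,5,"pics/t_bowl.png")
d=load("scene0"); crop(d,310,140,170,130,4.7,"pics/s_bowl.png")
E
```

```text
(no output)
```

View pics/t_tray.png

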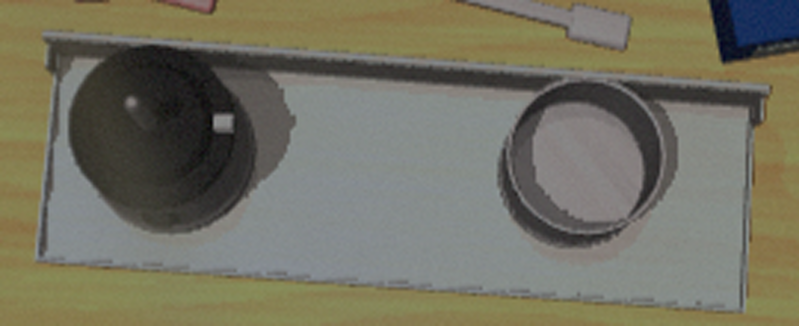

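View pics/t_bowl.png

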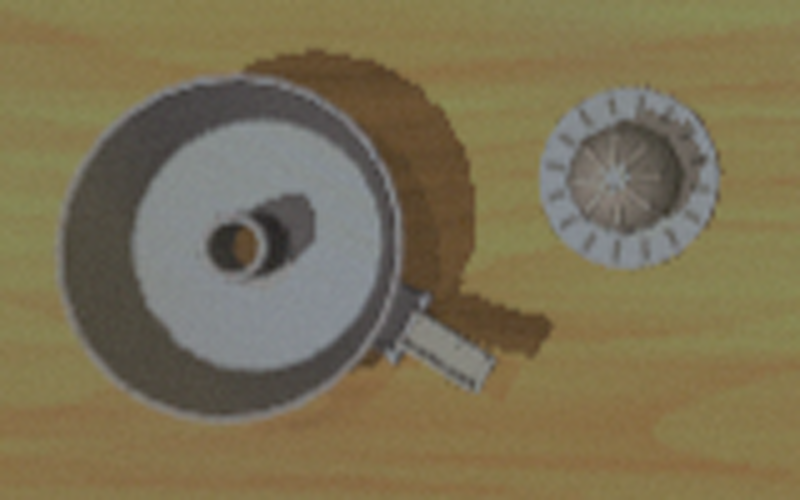

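View pics/s_bowl.png

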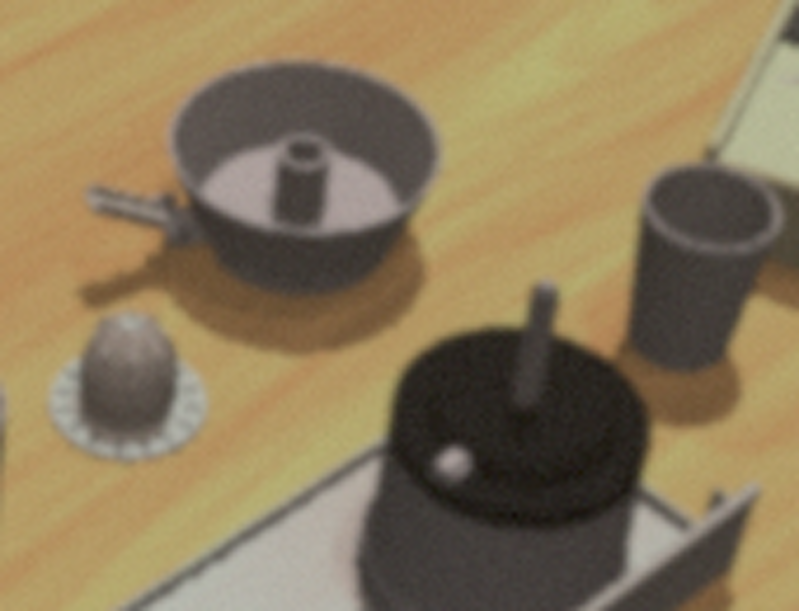

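```bash
python3 - <<'E'
from h import *
np.set_printoptions(precision=1,suppress=True)
t=load("top0"); s=load("scene0")
T=lambda x,y:[x/2.96+170,y/2.96+155]
B=lambda x,y:[x/5+120,y/5+260]
S=lambda x,y:[x/4.7+310,y/4.7+140]
def tri(ut,us):
    c1,v1=ray(t,[ut]);c2,v2=ray(s,[us]); A=np.c_[v1[0],-v2[0]]; k=np.linalg.lstsq(A,c2-c1,rcond=None)[0]
    p,q=c1+v1[0]*k[0],c2+v2[0]*k[1]; return (p+q)/2,np.linalg.norm(p-q)
print("tray near L,R z12",back(t,[T(38,262),T(743,310)],12))
print("splash top ends z60",back(t,[T(45,33),T(768,87)],64))
print("spindle z196",back(t,[T(131,102)],196),back(s,[S(543,288)],196),tri(T(131,102),S(543,288)))
print("key z124",back(t,[T(224,123)],124),back(s,[S(455,462)],124),tri(T(224,123),S(455,462)))
print("pot rim z94",back(t,[T(586,157)],94))
print("bowl rim z66",back(t,[B(230,248)],66),back(s,[S(306,148)],66))
print("tube z60",back(t,[B(238,247)],60),back(s,[S(303,150)],60),tri(B(238,247),S(303,150)))
print("spout tip",tri(B(482,375),S(92,195)))
print("reamer rim z3",back(t,[B(630,178)],3),"apex60",back(t,[B(617,178)],60),back(s,[S(127,318)],60))
E
```

```text
tray near L,R z12 [[ 541.5  270.3   12. ]
 [ 519.2 -284.3   12. ]]
splash top ends z60 [[ 711.8  262.5   64. ]
 [ 687.4 -291.5   64. ]]
spindle z196 [[633.3 170.2 196. ]] [[639.6 163.2 196. ]] (array([634.7, 171.5, 187.7]), np.float64(0.6250577575584563))
key z124 [[634.7 116.3 124. ]] [[643.3 114.6 124. ]] (array([637.8, 118.9, 116.2]), np.float64(4.506580714251237))
pot rim z94 [[ 623.2 -148.3   94. ]]
bowl rim z66 [[390.9 285.6  66. ]] [[402.2 279.3  66. ]]
tube z60 [[391.2 283.7  60. ]] [[397.6 282.5  60. ]] (array([392.1, 286.5,  54.2]), np.float64(3.2687888126736686))
spout tip (array([338.9, 177.3,  50.7]), np.float64(2.6542947435351114))
reamer rim z3 [[425.6 120.4   3. ]] apex60 [[425.6 119.7  60. ]] [[430.  118.5  60. ]]
```

```bash
cat > ov.py <<'E'
from h import *
def rz(a): return np.array([[np.cos(a),-np.sin(a),0],[np.sin(a),np.cos(a),0],[0,0,1]])
def overlay(d,tray,by,pot,bowl,byaw,ream,off=(0,0,0),sp=0.05,boz=0):
    off=np.array(off,float); D=[]
    P=lambda X:proj(d,np.atleast_2d(X)+off)
    G=(0,255,0);Rr=(0,0,255);Y=(0,255,255)
    R=rz(tray[2]); o=np.array([tray[0],tray[1],0])
    w=lambda X:np.atleast_2d(X)@R.T+o
    D.append((P(w([[-85,-280,12],[-85,280,12],[85,280,12],[85,280,60],[85,-280,60],[85,-280,12]])),G,True))
    D.append((P(w([[81,-280,4],[81,280,4]])),G,False))
    b=np.array([10,by,4]); 
    D.append((P(w(b+[0,0,192])),Rr,False)); D.append((P(w(b+[0,-53,120])),Rr,False))
    D.append((P(circ(w(b)[0][:2],60,114)),Y,True))
    D.append((P(circ(pot[:2],60,94)),G,True)); D.append((P(circ(pot[:2],60,4)),Y,True))
    B=rz(byaw); wb=lambda X:np.atleast_2d(X)@B.T+[bowl[0],bowl[1],boz]
    D.append((P(circ(bowl,76,boz+66)),G,True));D.append((P(circ(bowl,15,boz+60)),Rr,True));D.append((P(circ(bowl,56,boz+18)),Y,True))
    e=np.pi/6-sp; L=50
    D.append((P(wb([[-9,-81,30],[-9,-81-L*np.cos(e),30+L*np.sin(e)],[9,-81-L*np.cos(e),30+L*np.sin(e)],[9,-81,30]])),Rr,True))
    D.append((P(circ(ream,42,3)),G,True)); D.append((P([[ream[0],ream[1],60]]),Rr,False))
    return D
E
cat > run.py <<'E'
from ov import *
a=((615.3,-10.4,-0.040),181.2,(623.2,-148.3),(391,284.6),np.deg2rad(-25.7),(425.6,120.2))
d=load("top0"); D=overlay(d,*a); crop(d,170,155,270,110,2.96,"pics/o1.png",D); crop(d,120,260,160,100,5,"pics/o2.png",D)
d=load("scene0"); D=overlay(d,*a); crop(d,220,140,250,250,2.4,"pics/o3.png",D)
E
python3 run.py
```

```text
(no output)
```

View pics/o1.png

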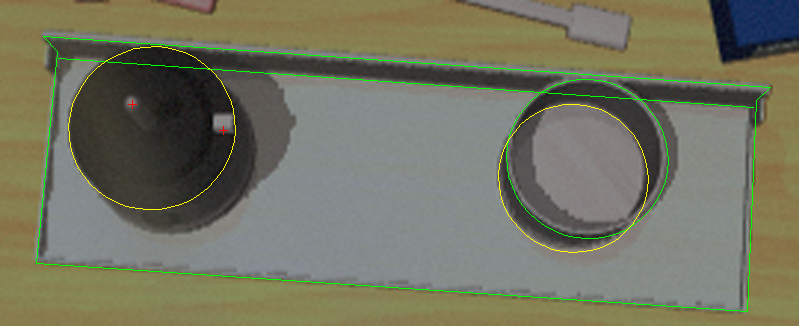

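View pics/o2.png

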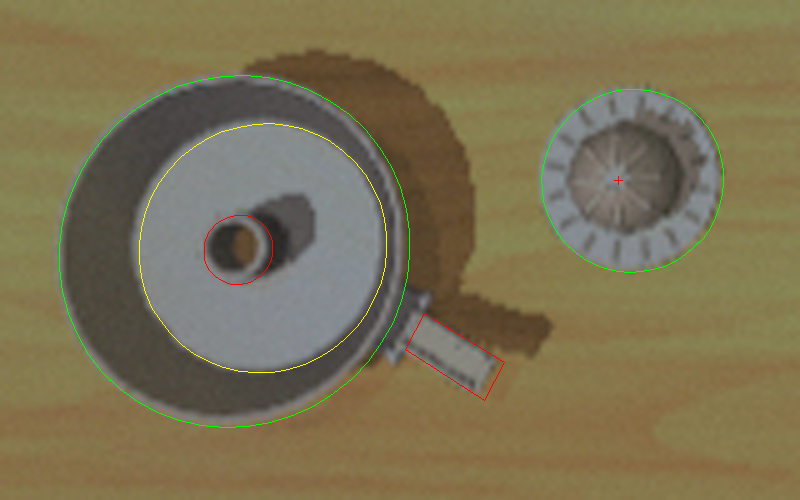

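View pics/o3.png

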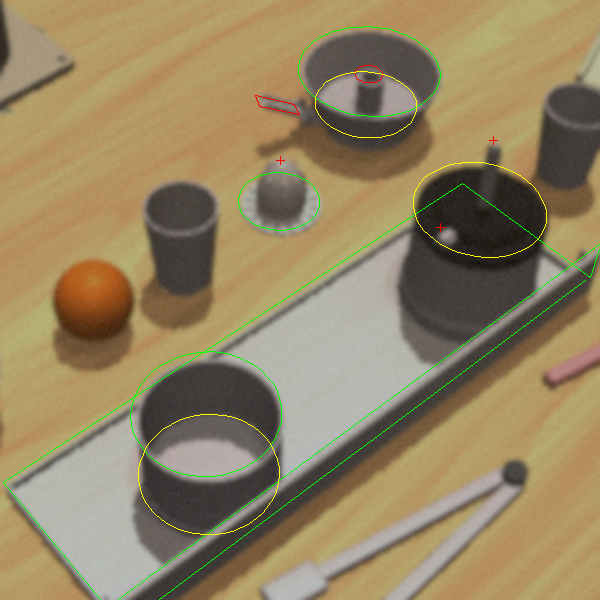

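```bash
python3 - <<'E'
from h import *
d=load("top0"); crop(d,190,165,70,70,8,"pics/k1.png")
a=cv2.imread("pics/k1.png"); d=load("scene0"); crop(d,385,190,70,70,8,"pics/k2.png"); b=cv2.imread("pics/k2.png")
c=np.hstack([a,b]); c=np.clip(c.astype(float)*1.3,0,255).astype(np.uint8); cv2.imwrite("pics/k.png",cv2.resize(c,(800,400)))
# blob centroids
for n,x,y in (("top",245.7,196.6),("top",214.3,189.5),("scene",406.8,238.3)):
    g=load(n+"0")["img"].astype(float).mean(2); x0,y0=int(x)-6,int(y)-6; p=g[y0:y0+13,x0:x0+13]
    print(n);print(p.round().astype(int))
E
```

```text
top
[[ 24  21  20  32  30  31  30  29  29  20  35  46  64]
 [ 24  21  26  31  31  33  39  31  33  26  44  42  52]
 [ 23  25  29  35  30  36  25  33  30  25  37  43  45]
 [ 27  19  27  63  77  76  79  81  77  65  38  43  46]
 [ 26  21  22 113 132 131 133 132 134 107  46  44  41]
 [ 21  21  21 129 133 136 136 132 136  90  39  40  45]
 [ 22  20  15 133 136 135 133 134 134  91  35  39  43]
 [ 28  29  21 125 130 129 128 126 130  87  30  45  41]
 [ 23  12  27  96 104 105 103 108 104  76  38  42  39]
 [ 23  25  22  48  79  81  83  81  82  81  37  46  45]
 [ 25  22  24  28  29  31  34  32  32  29  35  44  43]
 [ 25  13  20  34  29  36  35  35  31  19  37  46  40]
 [ 27  20  24  32  31  36  34  30  33  25  32  39  42]]
top
[[ 45  48  45  43  46  44  38  38  39  36  36  32  41]
 [ 47  45  44  46  41  42  42  39  37  35  39  38  40]
 [ 47  51  45  47  48  43  44  39  38  39  39  38  36]
 [ 47  48  45  47  42  43  42  44  40  37  38  36  36]
 [ 50  48  51  43  50  65  73  57  47  41  38  37  35]
 [ 49  50  45  51  67 108 115  91  63  46  42  44  38]
 [ 47  48  50  47  86 120 127 115  71  54  44 
[... 361 characters left out ...]
30  34  33  27  35  31  37  36  39  34]
 [ 35  33  31  27  27  35  33  38  37  37  29  32  35]
 [ 37  39  37  35  43  50  62  59  51  40  37  40  36]
 [ 34  38  37  49  66  93 107  99  81  57  42  33  34]
 [ 34  40  51  71 104 129 141 136 115  85  54  32  31]
 [ 38  43  69 103 132 153 156 148 129  97  66  36  34]
 [ 42  53  81 112 143 153 151 137 121  98  67  36  32]
 [ 38  50  73 104 129 136 132 123 116  98  67  38  25]
 [ 41  48  66  83  98 111 112 111 102  80  51  40  32]
 [ 36  47  54  63  73  82  91  88  78  58  41  37  30]
 [ 27  37  44  48  57  65  69  65  52  36  40  34  33]
 [ 33  27  29  40  43  53  48  46  43  38  37  32  37]
 [ 40  36  23  31  34  34  35  37  37  36  36  37  34]]
```

View pics/k.png

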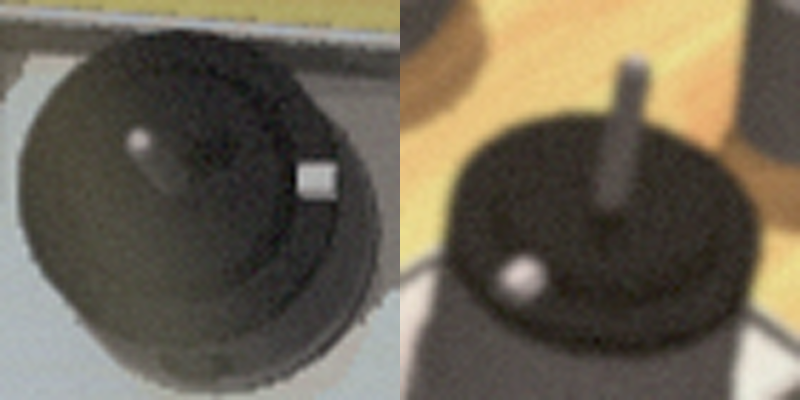

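```bash
python3 - <<'E'
from h import *
np.set_printoptions(precision=1,suppress=True)
t=load("top0"); s=load("scene0")
for d,a,b in ((t,(213.9,189.0),(245.2,195.6)),(s,(425.6,201.3),(406.7,237.6))):
    p=back(d,[a],196)[0];
    for z in (124,):
        q=back(d,[b],z)[0]; e=q-p; print(p,q,np.hypot(*e[:2]),np.rad2deg(np.arctan2(e[0],-e[1])))
E
```

```text
[634.2 171.  196. ] [636.8 117.4 124. ] 53.647796694599464 2.7926046103569573
[639.7 163.3 196. ] [641.8 116.  124. ] 47.35311489432389 2.5376978756182775
```

```bash
python3 - <<'E'
from ov import *
d=load("top0"); 
crop(d,190,310,40,30,15,"pics/sp1.png")
a=((615.3,-10.4,-0.040),181.2,(623.2,-148.3),(392.2,285.4),np.deg2rad(-25.7),(425.6,120.2))
D=overlay(d,*a,sp=0.05); crop(d,125,265,100,85,8,"pics/sp2.png",D)
s=load("scene0");crop(s,320,150,70,60,8,"pics/sp3.png")
E
python3 -c "
import cv2,numpy as np
a=cv2.imread('pics/sp1.png');b=cv2.imread('pics/sp3.png');b=cv2.resize(b,(525,450));a=a[:, :275+325] 
cv2.imwrite('pics/sp13.png',cv2.resize(np.hstack([a,b]),(800,320)))"
```

```text
(no output)
```

View pics/sp2.png

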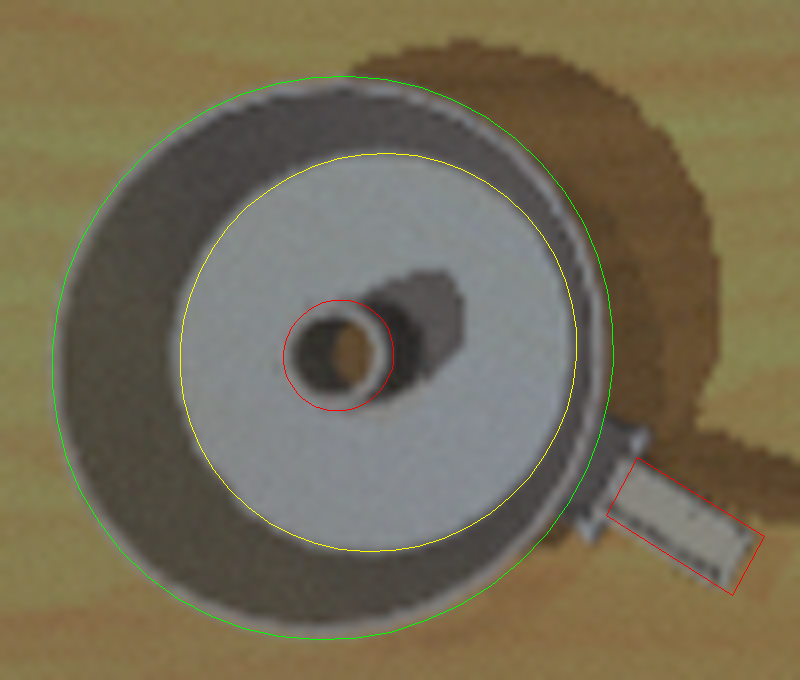

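View pics/sp1.png

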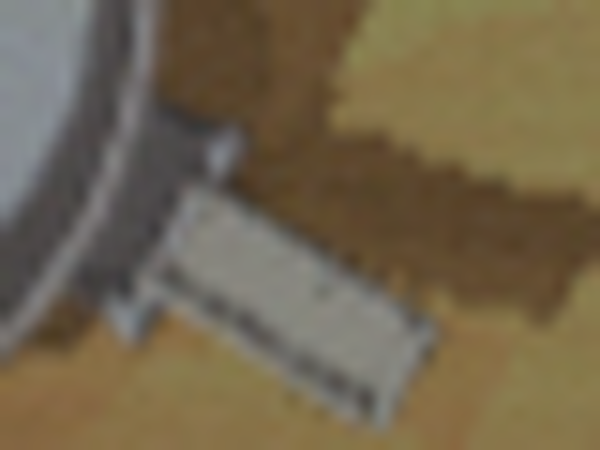

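```bash
python3 - <<'E'
from h import *
t=load("top0")
c=lambda x,y:[190+(x+.5)/15-.5,310+(y+.5)/15-.5]
p=back(t,[c(177,235)],33)[0]; q=back(t,[c(410,378)],56)[0]; b=np.array([392,286.5])
for e in (q-p, p[:2]-b, q[:2]-b): print(e,np.hypot(*e[:2]),np.rad2deg(np.arctan2(e[0],-e[1])))
E
```

```text
[-18.31110583 -39.39496018  23.        ] 43.4425998801376 -24.929397721061115
[-34.65245488 -72.69887281] 80.53520185309593 -25.48514829060606
[ -52.96356071 -112.09383299] 123.97647421308655 -25.29041039631846
```

```bash
cat > plan.py <<'E'
import numpy as np
from scipy.spatial.transform import Rotation as Ro
def pose():
    from cell import ctrl
    s=ctrl.read_state(); return s
def st(tag=""):
    s=pose(); print(tag,"t %.2f"%s["clock"],"tcp",np.round(s["eef_pos"],1),"phi %.1f"%(np.rad2deg(s["tool_rot"][2])+90),"rot",np.round(np.rad2deg(s["tool_rot"]),1),"F",np.round(s["force"],1),"T",np.round(s["torque"],2),"w %.1f"%s["width"])
    return s
def tool(phi): return Ro.from_euler("xyz",[-90,0,phi-90],degrees=True)
def rows(tgts,p0=None,R0=None):
    """tgts: list of (open,x,y,z,phi)"""
    s=pose(); p0=np.array(s["eef_pos"] if p0 is None else p0); R0=Ro.from_euler("xyz",s["tool_rot"]) if R0 is None else R0
    out=[]
    for o,x,y,z,phi in tgts:
        d=R0.inv().apply(np.array([x,y,z])-p0)/10; r=(R0.inv()*tool(phi)).as_rotvec(degrees=True)
        out.append([o]+[round(v,2) for v in d]+[round(v,1) for v in r])
    for r in out: print(",".join("%g"%v for v in r)+",")
def interp(a,b,n,polar=False):
    a=np.array(a,float);b=np.array(b,float);o=[]
    for k in range(1,n+1):
        f=k/n; c=a+(b-a)*f
        if polar:
            ra,rb=np.hypot(*a[1:3]),np.hypot(*b[1:3]); ta,tb=np.arctan2(a[2],a[1]),np.arctan2(b[2],b[1])
            r=ra+(rb-ra)*f;t=ta+(tb-ta)*f; c[1]=r*np.cos(t);c[2]=r*np.sin(t)
        o.append(tuple(c))
    return o
E
python3 - <<'E'
from plan import *
a=(1,244.6,-602.2,231.3,-67.9); b=(1,570,-80,225,-20)
rows(interp(a,b,12,True))
E
```

```text
1,-5.6,-0.03,-0.81,0.1,-4,-0,
1,-11.05,0.03,-2.15,0.1,-8,-0,
1,-16.32,0.08,-3.95,0.1,-12,-0,
1,-21.35,0.14,-6.18,0.1,-16,-0,
1,-26.12,0.2,-8.83,0.1,-20,-0,
1,-30.59,0.25,-11.85,0.1,-23.9,-0,
1,-34.74,0.31,-15.22,0.1,-27.9,-0,
1,-38.54,0.37,-18.91,0.1,-31.9,-0,
1,-41.96,0.43,-22.88,0.1,-35.9,-0,
1,-44.99,0.49,-27.09,0.1,-39.9,-0,
1,-47.6,0.55,-31.5,0.1,-43.9,-0,
1,-49.8,0.61,-36.08,0.1,-47.9,-0,
```

```bash
python3 -m inch '[1,-5,0,-0.7,0,-4,0, 1,-10,0,-2,0,-8,0, 1,-15,0,-3.5,0,-12,0, 1,-20,0,-5.5,0,-16,0, 1,-24.5,0,-8,0,-20,0, 1,-29,0,-10.8,0,-24,0, 1,-33.5,0,-14,0,-28,0, 1,-37.3,0.1,-17.5,0,-32,0, 1,-41,0.2,-21.5,0,-36,0, 1,-44.3,0.3,-25.5,0,-40,0, 1,-47,0.4,-30,0,-44,0, 1,-49.5,0.5,-34.5,0,-48,0]'
python3 - <<'E'
from plan import *
s=st(); p=s["eef_pos"]
a=(1,*p,-20); b=(0.7,392,286.5,170,11)
rows(interp(a,b,12,True))
E
```

```text
clock: 1.3
eef_pos: [569.3, -123.1, 226.5]
tool_rot: [-1.571, 0.0, -1.915]
force: [0.8, -0.2, 0.8]
width: 85.4
 t 1.30 tcp [ 569.3 -123.1  226.5] phi -19.7 rot [ -90.     0.  -109.7] F [ 0.8 -0.2  0.8] T [ 0.02 -0.05  0.01] w 85.4
0.975,-3.88,0.47,-1.47,0,-2.3,-0,
0.95,-7.59,0.94,-3.2,0,-4.9,-0,
0.925,-11.11,1.41,-5.16,0,-7.5,-0,
0.9,-14.44,1.89,-7.35,0,-10.1,-0,
0.875,-17.55,2.36,-9.74,0,-12.6,-0,
0.85,-20.44,2.83,-12.31,0,-15.2,-0,
0.825,-23.09,3.3,-15.06,0,-17.8,-0,
0.8,-25.49,3.77,-17.94,0,-20.4,-0,
0.775,-27.65,4.24,-20.95,0,-23,-0,
0.75,-29.55,4.72,-24.06,0,-25.6,-0,
0.725,-31.19,5.19,-27.26,0,-28.1,-0,
0.7,-32.57,5.66,-30.51,0,-30.7,-0,
```

```bash
python3 -m inch '[1,-3.9,0.4,-1.4,0,-2.3,0, 1,-7.6,0.9,-3.2,0,-5,0, 0.9,-11.1,1.4,-5.2,0,-7.5,0, 0.9,-14.4,1.9,-7.4,0,-10,0, 0.9,-17.6,2.4,-9.7,0,-12.6,0, 0.8,-20.4,2.8,-12.3,0,-15.2,0, 0.8,-23.1,3.3,-15.1,0,-17.8,0, 0.8,-25.5,3.8,-17.9,0,-20.4,0, 0.7,-27.7,4.2,-21,0,-23,0, 0.7,-29.6,4.7,-24.1,0,-25.6,0, 0.7,-31.2,5.2,-27.3,0,-28.1,0, 0.7,-32.6,5.7,-30.5,0,-30.7,0]'
python3 - <<'E'
from plan import *
from h import *
s=st(); 
for n in ("top","scene"):
    d=grab(n,"1"); 
    p=proj(d,[s["eef_pos"]])[0]; print(n,p)
    crop(d,*( (120,250,110,110) if n=="top" else (320,100,110,110)),5,f"pics/{n}1c.png",[([p],(0,0,255),False)])
E
```

```text
clock: 2.5
eef_pos: [392.0, 286.3, 169.5]
tool_rot: [-1.571, 0.0, -1.38]
force: [-0.7, -0.1, 0.3]
width: 59.8
 t 2.50 tcp [392.  286.3 169.5] phi 10.9 rot [-90.    0.  -79.1] F [-0.7 -0.1  0.3] T [ 0.   -0.01 -0.01] w 59.8
top [151.58458231 310.391147  ]
scene [377.21819312 135.20385143]
```

View pics/top1c.png

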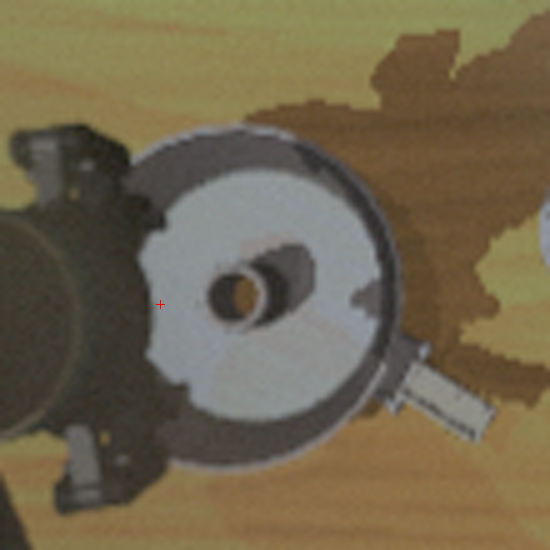

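View pics/scene1c.png

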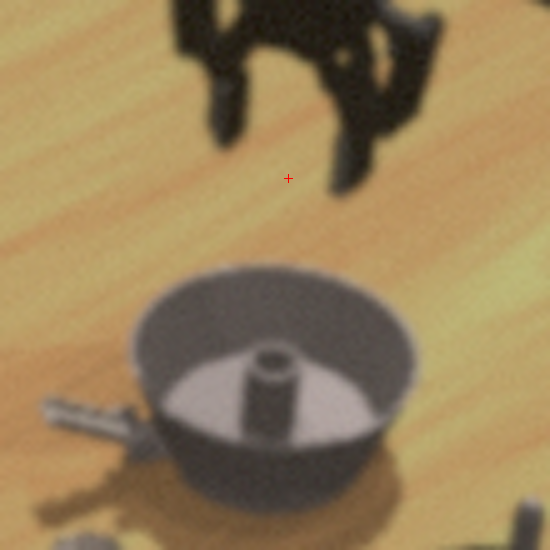

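```bash
python3 -m inch '[0.7,0,2.5,0,0,0,0, 0.7,0,5,0,0,0,0, 0.7,0,7.5,0,0,0,0, 0.7,0,9,0,0,0,0, 0.7,0,9.2,0,0,0,0]'
python3 - <<'E'
from plan import *
from h import *
s=st(); np.set_printoptions(precision=1,suppress=True)
for n in ("scene","top"):
    d=grab(n,"2"); 
    p=proj(d,[s["eef_pos"]])[0]; print(n,p)
    crop(d,*( (100,250,140,110) if n=="top" else (320,120,90,75)),*((5,) if n=="top" else (8.8,)),f"pics/{n}2c.png",[([p],(0,0,255),False)])
E
```

```text
clock: 3.1
eef_pos: [392.6, 283.8, 76.2]
tool_rot: [-1.574, -0.002, -1.383]
force: [0.4, 0.3, 0.1]
width: 59.9
 t 3.10 tcp [392.6 283.8  76.2] phi 10.8 rot [-90.2  -0.1 -79.2] F [0.4 0.3 0.1] T [ 0.02  0.01 -0.06] w 59.9
scene [373.9 165.9]
top [165.6 309. ]
```

View pics/scene2c.png

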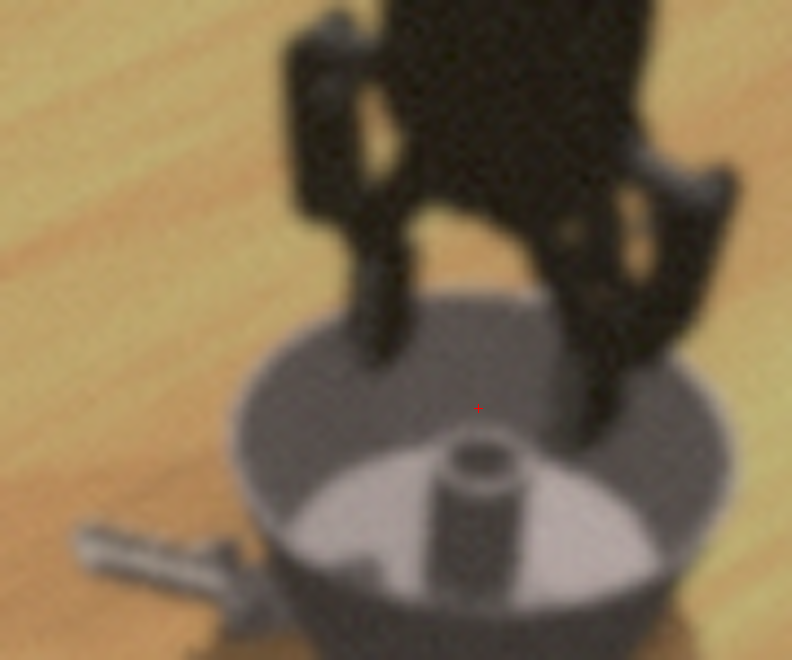

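View pics/top2c.png

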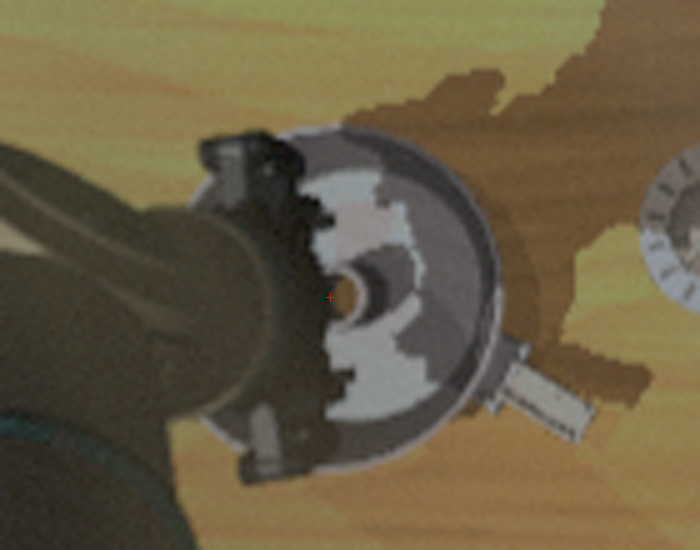

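```bash
python3 - <<'E'
from plan import *
from h import *
s=st(); np.set_printoptions(precision=1,suppress=True)
d=load("scene2")
p=proj(d,[[392.6,283.8,60],[398,282.5,60],[402.6,283.8,60],[392.6,293.8,60]]); print(((p-[320,120]+.5)*8.8-.5))
from ov import rz
# finger tip expected: contact faces +-30 along phi, outer thickness ~14.5, z=76+5
u=np.array([np.cos(np.deg2rad(10.8)),np.sin(np.deg2rad(10.8)),0]); c=np.array([392.6,283.8,81])
print((proj(d,[c-u*37,c+u*37])-[320,120]+.5)*8.8-.5)
t=load("top2"); 
p=proj(t,[[392.6,283.8,60]]);print((p-[100,250]+.5)*5-.5)
E
```

```text
t 3.20 tcp [393.3 284.8  77.7] phi 10.8 rot [-90.   -0.  -79.2] F [ 0.3 -0.2  1.2] T [-0.01 -0.01  0.03] w 59.9
[[474.  450.9]
 [484.3 461.5]
 [498.8 467. ]
 [497.4 436.5]]
[[373.2 347. ]
 [587.8 443.3]]
[[340.  295.8]]
```

```bash
python3 -m inch '[0.7,0,2,0,0,0,0, 0.7,0,4,0,0,0,0, 0.7,0,5,0,0,0,0, 0.7,0,5.3,0,0,0,0, 0.7,0,5.3,0,0,0,0]'
python3 - <<'E'
from plan import *
for i in range(3): st()
E
```

```text
clock: 3.7
eef_pos: [393.4, 285.4, 25.2]
tool_rot: [-1.57, 0.0, -1.382]
force: [-1.2, -0.7, 0.5]
width: 59.7
 t 3.70 tcp [393.4 285.4  25.2] phi 10.8 rot [-90.    0.  -79.2] F [-1.2 -0.7  0.5] T [-0.03  0.04  0.03] w 59.7
 t 3.70 tcp [393.4 285.4  25.2] phi 10.8 rot [-90.    0.  -79.2] F [-1.2 -0.7  0.5] T [-0.03  0.04  0.03] w 59.7
 t 3.70 tcp [393.4 285.4  25.2] phi 10.8 rot [-90.    0.  -79.2] F [-1.2 -0.7  0.5] T [-0.03  0.04  0.03] w 59.7
```

```bash
python3 -m inch '[0.2,0,0,0,0,0,0, 0,0,0,0,0,0,0, 0,0,0,0,0,0,0, 0,0,0,0,0,0,0, 0,0,0,0,0,0,0, 0,0,0,0,0,0,0]'
python3 -m inch '[0,0,-1,0,0,0,0, 0,0,-2,0,0,0,0, 0,0,-3,0,0,0,0, 0,0,-4,0,0,0,0, 0,0,-4,0,0,0,0, 0,0,-4,0,0,0,0]'
python3 - <<'E'
from plan import *
from h import *
s=st()
d=grab("scene","3"); crop(d,300,80,140,120,5.7,"pics/s3c.png")
E
```

```text
clock: 4.3
eef_pos: [393.8, 285.6, 25.9]
tool_rot: [-1.569, 0.001, -1.381]
force: [-0.8, -0.6, 6.4]
width: 28.4
clock: 4.9
eef_pos: [393.4, 285.2, 65.3]
tool_rot: [-1.57, 0.0, -1.383]
force: [0.4, -0.6, -4.9]
width: 28.4
 t 4.90 tcp [393.4 285.2  65.3] phi 10.8 rot [-90.    0.  -79.2] F [ 0.4 -0.6 -4.9] T [ 0.01 -0.01 -0.04] w 28.4
```

View pics/s3c.png

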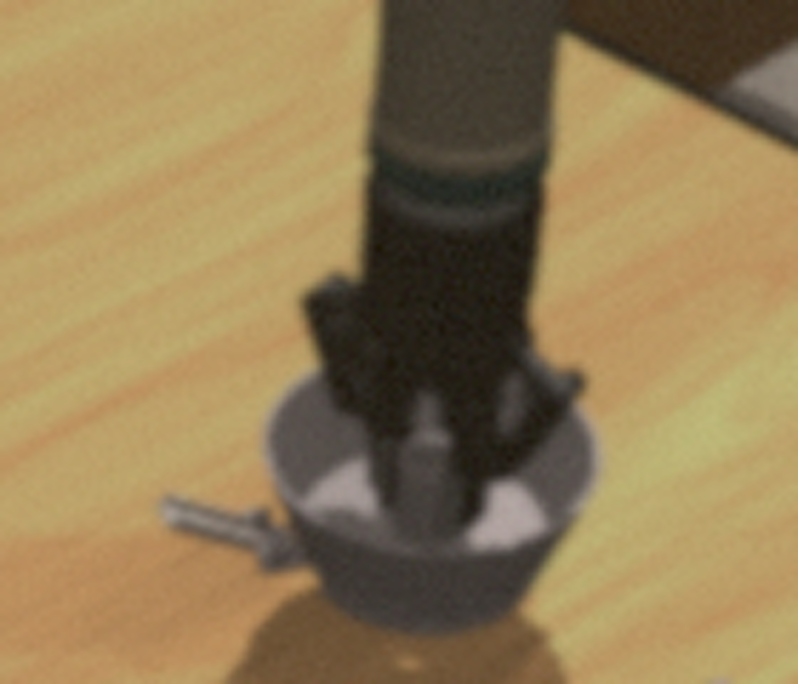

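```bash
python3 -m inch '[0,0,-2.5,0,0,0,0, 0,0,-5.5,0,0,0,0, 0,0,-9,0,0,0,0, 0,0,-12.5,0,0,0,0, 0,0,-15.5,0,0,0,0, 0,0,-17.3,0,0,0,0, 0,0,-17.8,0,0,0,0]'
python3 - <<'E'
from plan import *
s=st(); p=s["eef_pos"]
rows(interp((0,*p,10.8),(0,634,170,243,38.9),11))
E
```

```text
clock: 5.65
eef_pos: [393.7, 285.6, 244.3]
tool_rot: [-1.568, 0.001, -1.382]
force: [0.1, -0.3, -4.4]
width: 28.8
 t 5.65 tcp [393.7 285.6 244.3] phi 10.8 rot [-89.9   0.1 -79.2] F [ 0.1 -0.3 -4.4] T [ 0.08 -0.04 -0.  ] w 28.8
0,1.44,0.02,1.95,-0.1,-2.6,-0.1,
0,2.88,0.03,3.9,-0.1,-5.1,-0.1,
0,4.32,0.05,5.85,-0.1,-7.7,-0,
0,5.77,0.06,7.8,-0.1,-10.2,-0,
0,7.21,0.08,9.75,-0.1,-12.8,-0,
0,8.65,0.09,11.7,-0.2,-15.3,-0,
0,10.09,0.11,13.65,-0.2,-17.9,-0,
0,11.53,0.12,15.6,-0.2,-20.4,-0,
0,12.97,0.14,17.55,-0.2,-23,-0,
0,14.42,0.15,19.49,-0.2,-25.6,-0,
0,15.86,0.17,21.44,-0.2,-28.1,-0,
```

```bash
python3 -m inch '[0,0.8,0,1,0,-2,0, 0,2,0,2.7,0,-4,0, 0,3.6,0,4.9,0,-7,0, 0,5.4,0,7.3,0,-10,0, 0,7.2,0,9.7,0,-13,0, 0,9,0,12.2,0,-16,0, 0,10.8,0.1,14.6,0,-19,0, 0,12.6,0.1,17,0,-22,0, 0,14.2,0.1,19.2,0,-25,0, 0,15.4,0.1,20.8,0,-27.5,0, 0,15.9,0.1,21.4,0,-28.1,0, 0,15.9,0.1,21.4,0,-28.1,0]'
python3 - <<'E'
from plan import *
from h import *
s=st(); p=s["eef_pos"]
for n in ("scene","top"):
    d=grab(n,"4"); b=np.array([p[0],p[1],0]); z=p[2]-25.3
    D=[(proj(d,circ(p,76,z+66)),(0,255,0),True),(proj(d,circ(p,53,z)),(0,255,255),True),(proj(d,[[634.2,171,196]]),(0,0,255),False)]
    crop(d,*((150,120,150,120) if n=="top" else (340,90,150,150)),*((5.3,) if n=="top" else (4,)),f"pics/{n}4c.png",D)
E
```

```text
clock: 6.85
eef_pos: [632.8, 168.0, 239.8]
tool_rot: [-1.574, 0.001, -0.894]
force: [-0.8, 0.0, -4.2]
width: 28.6
 t 6.85 tcp [632.8 168.  239.8] phi 38.8 rot [-90.2   0.1 -51.2] F [-0.8  0.  -4.2] T [0.03 0.04 0.01] w 28.6
```

View pics/scene4c.png

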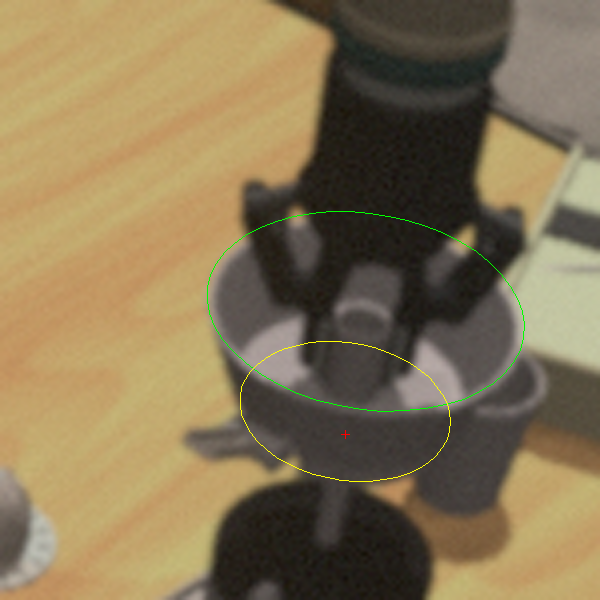

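View pics/top4c.png

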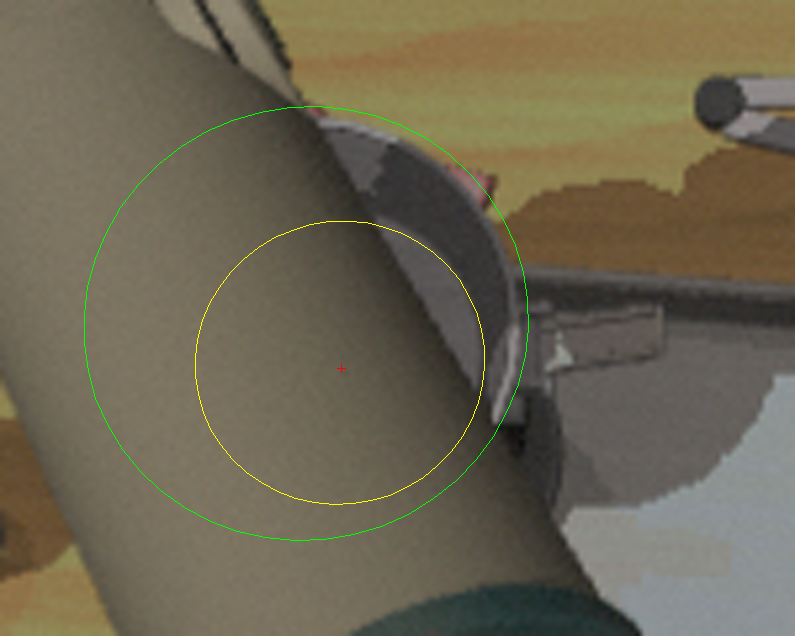

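```bash
python3 - <<'E'
from h import *
np.set_printoptions(precision=1,suppress=True)
s=load("scene0")
for b in ((636.8,164.5),(636.5,170),(634,171),(638,163)):
    e=proj(s,circ(b,60,114,200)); f=proj(s,circ(b,44,126,200)); 
    print(b,"shoulder",e.min(0),e.max(0),"spigot",f.min(0),f.max(0),"sp top/bottom",proj(s,[[*b,196],[*b,126]]).ravel(),"key",proj(s,[[b[0]+2.6,b[1]-53,124]])[0])
crop(s,385,185,75,75,10,"pics/b0.png")
im=cv2.imread("pics/b0.png"); cv2.imwrite("pics/b0.png",np.clip(im.astype(float)*2.2,0,255).astype(np.uint8)[:600])
E
```

```text
(636.8, 164.5) shoulder [391.3 209.2] [447.2 249.2] spigot [399.4 210.3] [440.7 239.6] sp top/bottom [424.9 200.3 420.  224.5] key [404.4 238. ]
(636.5, 170) shoulder [392.9 208. ] [448.7 247.8] spigot [401.  209.1] [442.2 238.2] sp top/bottom [426.5 199.  421.6 223.2] key [406.1 236.7]
(634, 171) shoulder [392.4 207.3] [448.  246.9] spigot [400.4 208.3] [441.6 237.4] sp top/bottom [425.9 198.2 421.  222.4] key [405.5 235.8]
(638, 163) shoulder [391.3 209.8] [447.2 249.9] spigot [399.3 210.9] [440.7 240.3] sp top/bottom [424.9 200.9 420.  225.2] key [404.4 238.7]
```

View pics/b0.png

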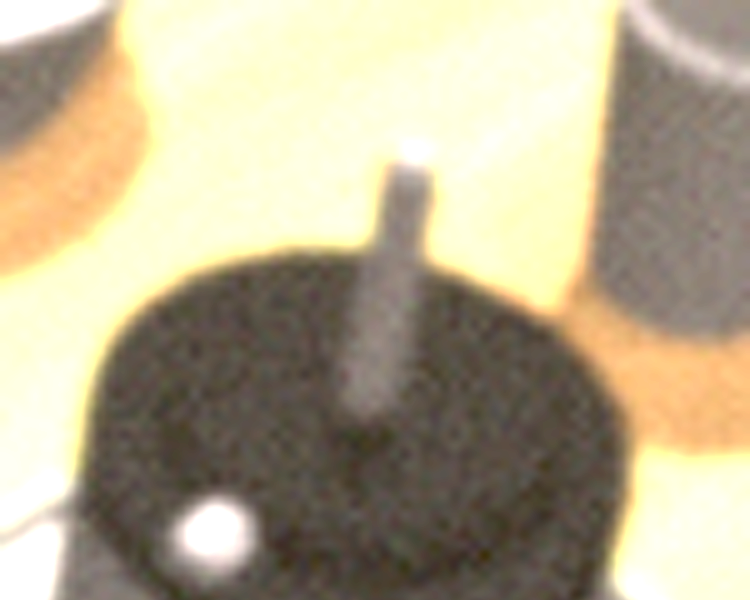

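```bash
python3 - <<'E'
from h import *
np.set_printoptions(precision=1,suppress=True)
d=load("top4"); crop(d,225,160,60,45,13,"pics/sp4.png")
z=239.8-25.3
t=back(d,[[150+661/5.3,120+328/5.3]],z+56)[0]; print(t)
for b in ((632.8,168),(629,169.3)):
    e=t[:2]-b; print(e,np.hypot(*e),np.rad2deg(np.arctan2(e[0],-e[1])))
E
```

```text
[635.6  46.2 270.5]
[   2.8 -121.8] 121.8064328171704 1.3334028578051644
[   6.6 -123.1] 123.25213958280902 3.085627211333269
```

View pics/sp4.png

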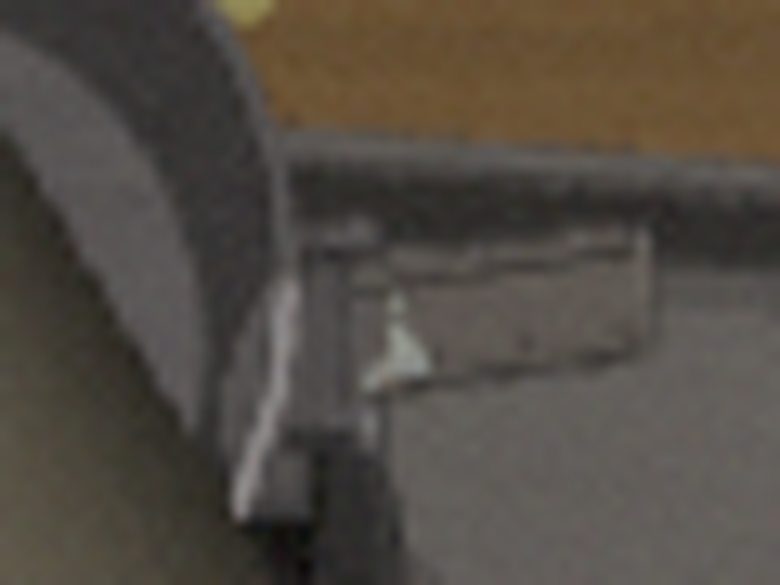

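```bash
python3 - <<'E'
from h import *
d=load("top4"); z=239.8-25.3
p=back(d,[[253.2,185.4]],z+33)[0]; q=back(d,[[275,182.5]],z+56)[0]; e=q-p; print(p,q,np.hypot(*e[:2]),np.rad2deg(np.arctan2(e[0],-e[1])))
from plan import *
rows([(0,637,168.3,240,38.9)])
E
```

```text
[632.75441899  87.98169412 247.5       ] [634.49862026  45.66439355 270.5       ] 42.35323087551335 2.3602364936003393
0,0.49,0.09,0.32,0.1,0,-0.1,
```

```bash
python3 -m inch '[0,0.3,0,0.2,0,0,0, 0,0.5,0,0.3,0,0,0, 0,0.5,0.8,0.3,0,0,0, 0,0.5,1.6,0.3,0,0,0, 0,0.5,2.4,0.3,0,0,0, 0,0.5,3.2,0.3,0,0,0, 0,0.5,3.2,0.3,0,0,0]'
python3 -m inch '[0,0,0.7,0,0,0,0, 0,0,1.4,0,0,0,0, 0,0,2.1,0,0,0,0, 0,0,2.8,0,0,0,0, 0,0,3.3,0,0,0,0, 0,0,3.3,0,0,0,0]'
python3 - <<'E'
from plan import *
from h import *
s=st(); p=s["eef_pos"]
d=grab("scene","5"); crop(d,370,140,100,100,6,"pics/s5c.png"); d=grab("top","5"); crop(d,150,120,150,120,5.3,"pics/t5c.png")
E
```

```text
clock: 7.65
eef_pos: [637.5, 166.6, 208.0]
tool_rot: [-1.574, 0.001, -0.892]
force: [-0.2, 0.4, -5.1]
width: 28.6
clock: 8.25
eef_pos: [638.0, 166.9, 175.8]
tool_rot: [-1.572, 0.001, -0.892]
force: [0.9, -0.1, -5.0]
width: 28.5
 t 8.25 tcp [638.  166.9 175.8] phi 38.9 rot [-90.1   0.  -51.1] F [ 0.9 -0.1 -5. ] T [-0.01  0.05 -0.04] w 28.5
```

View pics/s5c.png

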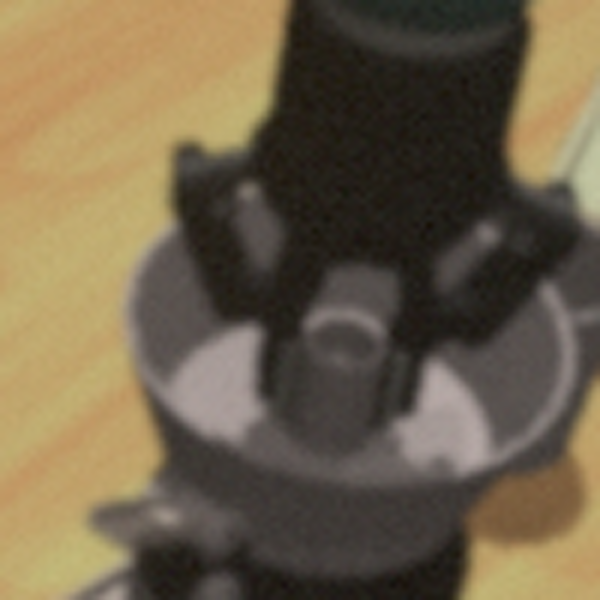

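View pics/t5c.png

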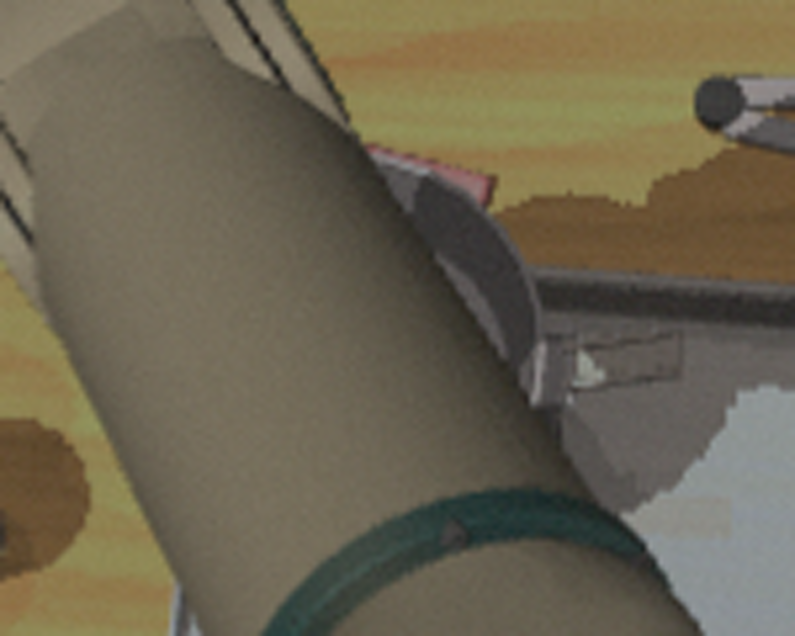

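```bash
python3 -m inch '[0,-0.1,0.5,0,0,0,0, 0,-0.1,1,0,0,0,0, 0,-0.1,1.5,0,0,0,0, 0,-0.1,2,0,0,0,0, 0,-0.1,2.2,0,0,0,0, 0,-0.1,2.2,0,0,0,0]'
python3 -m inch '[0,0,0.2,0,0,0,0, 0,0,0.4,0,0,0,0, 0,0,0.4,0,0,0,0]'
python3 -m inch '[0,0,0.2,0,0,0,0, 0,0,0.4,0,0,0,0, 0,0,0.4,0,0,0,0]'
python3 - <<'E'
from plan import *
st()
E
```

```text
clock: 8.95
eef_pos: [637.7, 167.8, 154.3]
tool_rot: [-1.572, 0.0, -0.892]
force: [0.0, -0.5, -4.4]
width: 28.3
clock: 9.25
eef_pos: [637.8, 167.8, 150.6]
tool_rot: [-1.571, 0.0, -0.892]
force: [0.6, -0.4, -4.8]
width: 28.3
clock: 9.55
eef_pos: [637.8, 167.8, 146.5]
tool_rot: [-1.571, 0.0, -0.892]
force: [-0.3, 0.5, -4.9]
width: 28.7
 t 9.55 tcp [637.8 167.8 146.5] phi 38.9 rot [-90.    0.  -51.1] F [-0.3  0.5 -4.9] T [0.05 0.   0.03] w 28.7
```

```bash
python3 -m inch '[0,0,0.2,0,0,0,0, 0,0,0.4,0,0,0,0, 0,0,0.4,0,0,0,0]'
python3 -m inch '[0,0,0.2,0,0,0,0, 0,0,0.2,0,0,0,0]'
python3 -m inch '[0,0,0.1,0,0,0,0, 0,0,0.1,0,0,0,0]'
```

```text
clock: 9.85
eef_pos: [637.7, 167.8, 142.5]
tool_rot: [-1.572, 0.0, -0.892]
force: [0.9, -0.2, -5.6]
width: 28.7
clock: 10.05
eef_pos: [637.9, 167.8, 140.6]
tool_rot: [-1.571, 0.0, -0.892]
force: [0.9, -0.7, -5.5]
width: 28.6
clock: 10.25
eef_pos: [638.0, 167.9, 140.1]
tool_rot: [-1.571, -0.0, -0.892]
force: [-1.2, 0.3, -3.4]
width: 28.5
```

```bash
python3 -m inch '[0,0,0.1,0,0,0,0, 0,0,0.1,0,0,0,0]'; python3 -m inch '[0,0,0.1,0,0,0,0, 0,0,0.1,0,0,0,0]'
```

```text
clock: 10.45
eef_pos: [638.0, 167.9, 140.0]
tool_rot: [-1.571, -0.001, -0.892]
force: [-4.2, -2.1, 5.0]
width: 28.6
clock: 10.65
eef_pos: [638.0, 167.9, 140.0]
tool_rot: [-1.57, -0.001, -0.892]
force: [-5.2, -2.9, 10.4]
width: 28.3
```

```bash
python3 -m inch '[0.6,0,-0.2,0,0,0,0, 0.6,0,-0.2,0,0,0,0, 0.6,0,-0.2,0,0,0,0, 0.6,0,-0.2,0,0,0,0, 0.6,0,-2,0,0,0,0, 0.6,0,-4,0,0,0,0, 0.6,0,-7,0,0,0,0, 0.7,0,-10,0,0,0,0, 0.8,0,-12,0,0,0,0]'
python3 - <<'E'
from plan import *
s=st(); p=s["eef_pos"]
a=(0.8,*p,38.9); b=(1,428,120.5,200,15.7)
rows(interp(a,b,9))
E
```

```text
clock: 11.55
eef_pos: [638.7, 168.4, 260.0]
tool_rot: [-1.568, -0.001, -0.892]
force: [1.0, 0.1, 0.5]
width: 67.7
 t 11.55 tcp [638.7 168.4 260. ] phi 38.9 rot [-89.9  -0.  -51.1] F [1.  0.1 0.5] T [0.   0.02 0.03] w 67.7
0.822222,-1.06,0.66,-2.16,-0.1,2.6,0,
0.844444,-2.11,1.32,-4.32,-0.1,5.2,0,
0.866667,-3.17,1.98,-6.47,-0.1,7.7,0,
0.888889,-4.23,2.64,-8.63,-0.1,10.3,0,
0.911111,-5.28,3.3,-10.79,-0.1,12.9,0,
0.933333,-6.34,3.96,-12.95,-0.1,15.5,0,
0.955556,-7.4,4.62,-15.11,-0.2,18.1,0,
0.977778,-8.45,5.29,-17.26,-0.2,20.6,0,
1,-9.51,5.95,-19.42,-0.2,23.2,0,
```

```bash
python3 -m inch '[1,-1,0.4,-2.1,0,2.6,0, 1,-2.1,1,-4.3,0,5,0, 1,-3.2,1.6,-6.5,0,7.7,0, 1,-4.2,2.2,-8.6,0,10.3,0, 1,-5.3,2.8,-10.8,0,12.9,0, 1,-6.3,3.6,-13,0,15.5,0, 1,-7.4,4.4,-15.1,0,18,0, 1,-8.5,5.2,-17.3,0,20.6,0, 1,-9.4,6,-19.4,0,23.2,0, 1,-9.4,7,-19.4,0,23.2,0, 1,-9.4,8.5,-19.4,0,23.2,0, 1,-9.4,10,-19.4,0,23.2,0]'
python3 - <<'E'
from plan import *
from h import *
s=st(); p=s["eef_pos"]
for n,c in (("scene",(310,130,140,100)),("top",(170,150,140,170))):
    d=grab(n,"6"); q=proj(d,[p])[0]; g=proj(d,[[p[0],p[1],60]])[0]
    crop(d,*c,*((5.7,) if n=="scene" else (3.5,)),f"pics/{n}6c.png",[([q],(0,0,255),0),([g],(0,255,0),0)])
E
```

```text
clock: 12.75
eef_pos: [429.2, 119.7, 157.6]
tool_rot: [-1.569, 0.0, -1.296]
force: [-0.1, 0.0, 0.1]
width: 85.6
 t 12.75 tcp [429.2 119.7 157.6] phi 15.7 rot [-89.9   0.  -74.3] F [-0.1  0.   0.1] T [0.   0.03 0.  ] w 85.6
```

View pics/scene6c.png

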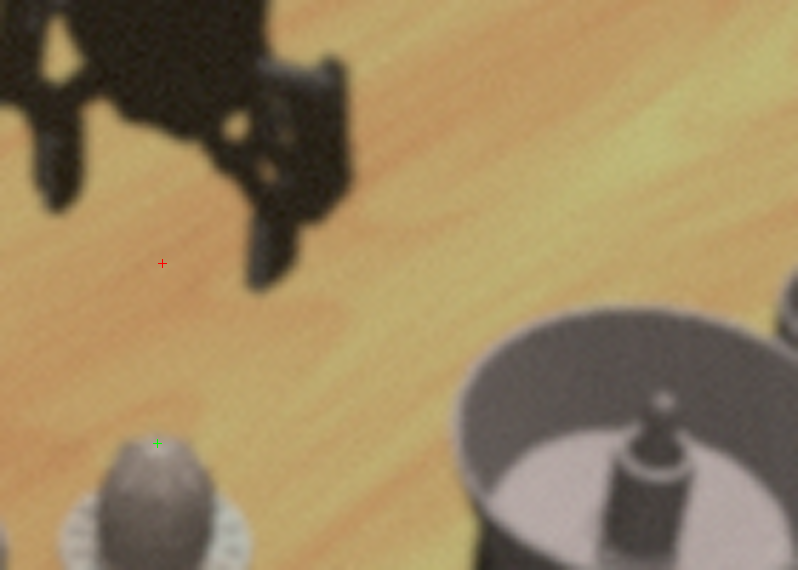

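View pics/top6c.png

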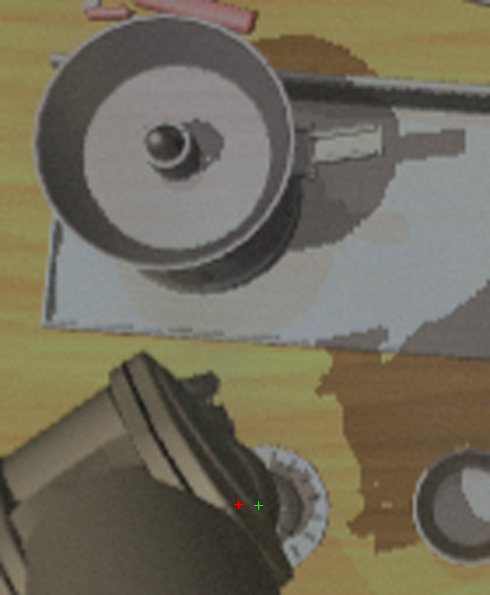

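```bash
python3 - <<'E'
from plan import *
rows([(1,427.5,120.5,5,15.7)])
E
python3 -m inch '[1,0,3,-0.1,0,0,0, 1,-0.1,6,-0.1,0,0,0, 1,-0.1,9,-0.1,0,0,0, 1,-0.1,11.5,-0.1,0,0,0, 1,-0.1,13.5,-0.1,0,0,0, 1,-0.1,14.8,-0.1,0,0,0, 1,-0.1,15.2,-0.1,0,0,0, 1,-0.1,15.2,-0.1,0,0,0]'
```

```text
1,-0.13,15.15,0.06,0.1,0,-0,
clock: 13.65
eef_pos: [427.5, 120.2, 5.3]
tool_rot: [-1.571, 0.0, -1.296]
force: [-1.0, -0.7, -0.3]
width: 85.5
```

```bash
python3 -m inch '[0.5,0,0,0,0,0,0, 0.3,0,0,0,0,0,0, 0,0,0,0,0,0,0, 0,0,0,0,0,0,0, 0,0,0,0,0,0,0]'
python3 -m inch '[0,0,-1,0,0,0,0, 0,0,-2.5,0,0,0,0, 0,0,-4,0,0,0,0, 0,0,-4,0,0,0,0]'
python3 - <<'E'
from plan import *
from h import *
s=st()
d=grab("scene","7"); crop(d,290,150,120,100,6,"pics/s7c.png")
E
```

```text
clock: 14.15
eef_pos: [427.6, 120.2, 7.0]
tool_rot: [-1.568, -0.001, -1.296]
force: [-1.0, -0.3, 9.0]
width: 47.1
clock: 14.55
eef_pos: [427.8, 120.2, 47.4]
tool_rot: [-1.567, 0.0, -1.297]
force: [-0.3, -0.7, -0.7]
width: 47.4
 t 14.55 tcp [427.8 120.2  47.4] phi 15.7 rot [-89.8   0.  -74.3] F [-0.3 -0.7 -0.7] T [-0.01  0.01  0.  ] w 47.4
```

View pics/s7c.png

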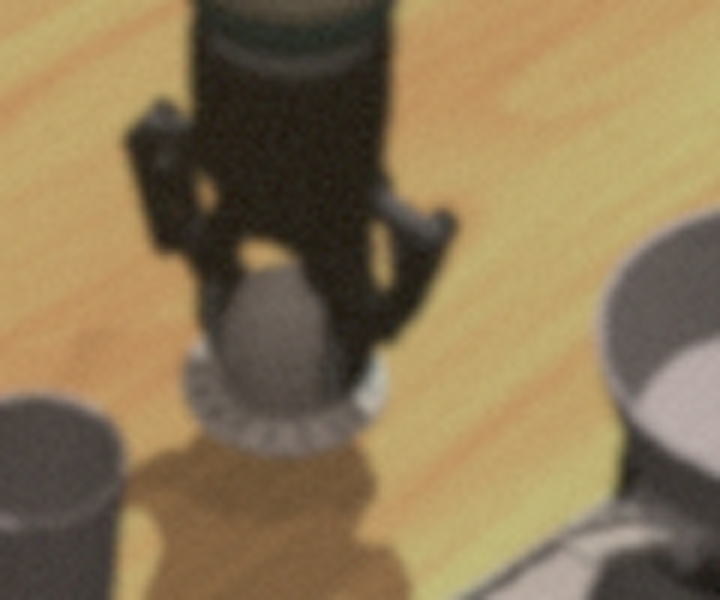

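```bash
python3 -m inch '[0,0,-3,0,0,0,0, 0,0,-6.5,0,0,0,0, 0,0,-10,0,0,0,0, 0,0,-13.5,0,0,0,0, 0,0,-16.5,0,0,0,0, 0,0,-18,0,0,0,0, 0,0,-18.2,0,0,0,0]'
python3 - <<'E'
from plan import *
s=st(); p=s["eef_pos"]
rows(interp((0,*p,15.7),(0,637.8,167.9,228,15.7),8))
E
```

```text
clock: 15.3
eef_pos: [427.8, 120.1, 228.9]
tool_rot: [-1.568, -0.001, -1.298]
force: [-0.7, 0.1, -1.3]
width: 47.6
 t 15.30 tcp [427.8 120.1 228.9] phi 15.7 rot [-89.8  -0.  -74.3] F [-0.7  0.1 -1.3] T [ 0.03 -0.03 -0.04] w 47.6
0,0.13,0.02,2.69,-0.2,-0,0,
0,0.27,0.04,5.38,-0.2,-0,0,
0,0.4,0.06,8.07,-0.2,-0,0,
0,0.53,0.08,10.76,-0.2,-0,0,
0,0.66,0.1,13.44,-0.2,-0,0,
0,0.8,0.12,16.13,-0.2,-0,0,
0,0.93,0.14,18.82,-0.2,-0,0,
0,1.06,0.16,21.51,-0.2,-0,0,
```

```bash
python3 -m inch '[0,0.1,0,1.5,0,0,0, 0,0.2,0,4,0,0,0, 0,0.3,0,7,0,0,0, 0,0.5,0,10,0,0,0, 0,0.6,0,13,0,0,0, 0,0.8,0,16,0,0,0, 0,1,0,18.7,0,0,0, 0,1.1,0,20.7,0,0,0, 0,1.1,0,21.4,0,0,0, 0,1.1,0,21.5,0,0,0, 0,1.1,0,21.5,0,0,0]'
python3 - <<'E'
from plan import *
from h import *
s=st(); p=s["eef_pos"]
d=grab("scene","8"); 
crop(d,370,110,100,100,6,"pics/s8c.png",[(proj(d,circ(p,42,p[2]-6.5)),(0,255,0),1),(proj(d,circ((637.8,167.9),76,180)),(0,255,255),1)])
rows([(0,637.8,167.9,228,15.7)])
E
```

```text
clock: 16.4
eef_pos: [635.4, 167.5, 226.8]
tool_rot: [-1.573, -0.0, -1.296]
force: [-0.8, -0.6, -0.3]
width: 47.1
 t 16.40 tcp [635.4 167.5 226.8] phi 15.8 rot [-90.1  -0.  -74.2] F [-0.8 -0.6 -0.3] T [ 0.03 -0.02 -0.04] w 47.1
0,0.01,-0.07,0.24,0.1,0,0,
```

View pics/s8c.png

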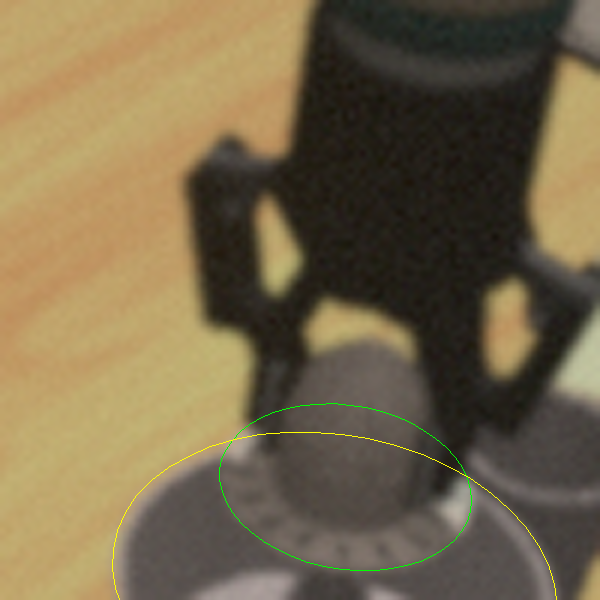

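```bash
python3 -m inch '[0,0,0.4,0.2,0,0,0, 0,0,1,0.2,0,0,0, 0,0,1.6,0.2,0,0,0, 0,0,2.2,0.2,0,0,0, 0,0,2.4,0.2,0,0,0, 0,0,2.4,0.2,0,0,0]'
python3 -m inch '[0,0,0.4,0,0,0,0, 0,0,0.8,0,0,0,0, 0,0,0.8,0,0,0,0]'
python3 -m inch '[0,0,0.4,0,0,0,0, 0,0,0.8,0,0,0,0, 0,0,0.8,0,0,0,0]'
```

```text
clock: 17.05
eef_pos: [638.3, 167.9, 203.3]
tool_rot: [-1.572, -0.0, -1.297]
force: [-0.2, 0.5, -1.0]
width: 47.3
clock: 17.35
eef_pos: [638.3, 167.8, 195.2]
tool_rot: [-1.572, -0.0, -1.297]
force: [-0.1, -0.9, -0.8]
width: 47.3
clock: 17.65
eef_pos: [638.3, 167.8, 187.1]
tool_rot: [-1.572, -0.0, -1.297]
force: [-0.5, -0.6, -1.3]
width: 47.3
```

Underside is ~15 mm below the spindle top without contact.

```bash
python3 -m inch '[0,0,0.2,0,0,0,0, 0,0,0.4,0,0,0,0, 0,0,0.4,0,0,0,0]'
python3 -m inch '[0,0,0.1,0,0,0,0, 0,0,0.2,0,0,0,0]'
python3 -m inch '[0,0,0.1,0,0,0,0, 0,0,0.1,0,0,0,0]'
```

```text
clock: 17.95
eef_pos: [638.5, 168.0, 183.6]
tool_rot: [-1.571, -0.0, -1.297]
force: [0.3, -0.0, -1.3]
width: 47.4
clock: 18.15
eef_pos: [638.7, 168.1, 181.9]
tool_rot: [-1.571, 0.0, -1.297]
force: [-0.3, 1.2, -1.2]
width: 47.0
clock: 18.35
eef_pos: [638.7, 168.1, 181.1]
tool_rot: [-1.571, -0.0, -1.297]
force: [-0.0, -1.4, 0.9]
width: 46.8
```

```bash
python3 -m inch '[0,0,0.1,0,0,0,0, 0,0,0.1,0,0,0,0]'
python3 -m inch '[0.6,0,0,0,0,0,0, 0.9,0,0,0,0,0,0, 1,0,-0.5,0,0,0,0, 1,0,-0.5,0,0,0,0, 1,0,-1.5,0,0,0,0, 1,0,-3,0,0,0,0, 1,0,-5,0,0,0,0, 1,0,-8,0,0,0,0, 1,0,-10,0,0,0,0]'
python3 - <<'E'
from plan import *
from h import *
s=st()
d=grab("scene","9"); crop(d,350,110,120,120,5,"pics/s9c.png"); d=grab("top","9"); crop(d,150,150,290,200,2.7,"pics/t9c.png")
E
```

```text
clock: 18.55
eef_pos: [638.7, 168.1, 181.1]
tool_rot: [-1.57, -0.0, -1.297]
force: [-2.2, -0.5, 6.1]
width: 47.0
clock: 19.45
eef_pos: [639.3, 168.8, 283.4]
tool_rot: [-1.567, 0.001, -1.297]
force: [0.1, 0.1, -0.3]
width: 85.4
 t 19.45 tcp [639.3 168.8 283.4] phi 15.7 rot [-89.8   0.  -74.3] F [ 0.1  0.1 -0.3] T [-0.01 -0.04  0.06] w 85.4
```

View pics/s9c.png

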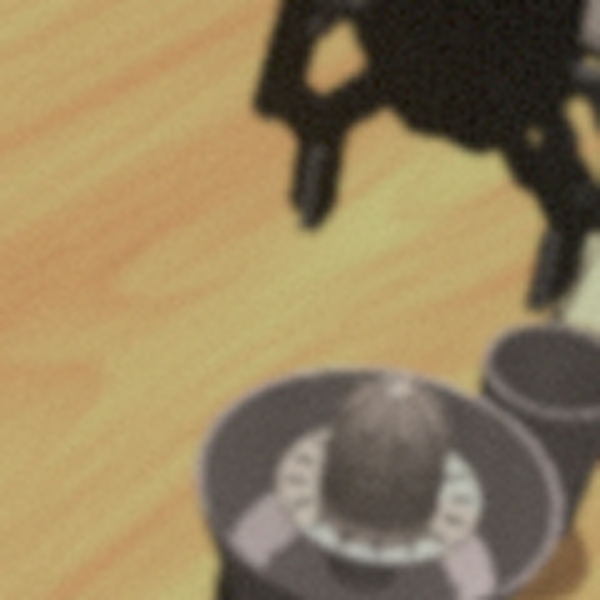

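View pics/t9c.png

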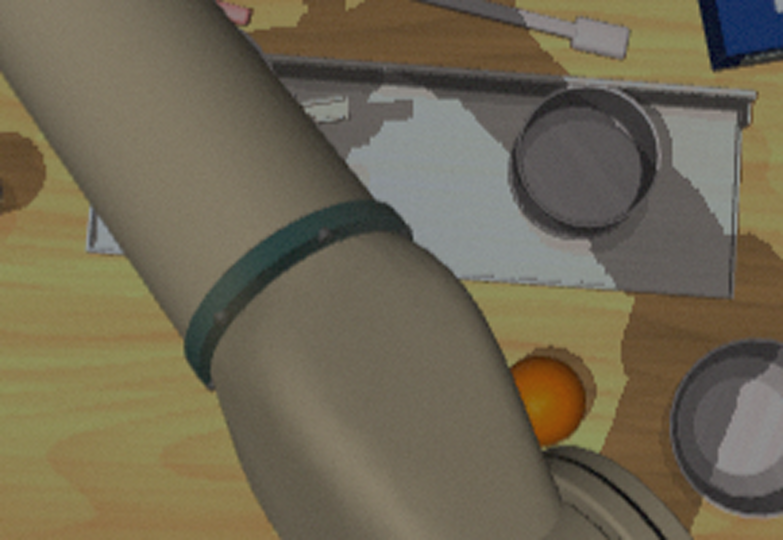

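```bash
python3 - <<'E'
from plan import *
s=st(); p=s["eef_pos"]
rows(interp((0.35,*p,15.7),(0.35,576,-225,280,-32.3),12,True))
E
```

```text
t 19.55 tcp [640.4 169.5 284.8] phi 15.7 rot [-89.6   0.1 -74.3] F [-0.   0.6  1. ] T [0.   0.03 0.04] w 85.2
0.35,3.46,0.03,-0.51,-0.4,4,-0.1,
0.35,6.86,0.06,-1.2,-0.4,8,-0.1,
0.35,10.21,0.09,-2.07,-0.4,12,-0.1,
0.35,13.48,0.12,-3.1,-0.4,16,-0.1,
0.35,16.68,0.15,-4.3,-0.4,20,-0.1,
0.35,19.79,0.18,-5.67,-0.4,24,-0.1,
0.35,22.81,0.2,-7.19,-0.4,28,-0.2,
0.35,25.73,0.23,-8.85,-0.4,32,-0.2,
0.35,28.54,0.25,-10.66,-0.4,36,-0.2,
0.35,31.23,0.27,-12.61,-0.4,40,-0.2,
0.35,33.8,0.3,-14.68,-0.4,44,-0.2,
0.35,36.24,0.32,-16.87,-0.4,48,-0.2,
```

```bash
python3 -m inch '[0.4,3.4,0,-0.5,0,4,0, 0.4,6.9,0,-1.2,0,8,0, 0.4,10.2,0,-2.1,0,12,0, 0.4,13.5,0,-3.1,0,16,0, 0.4,16.7,0,-4.3,0,20,0, 0.4,19.8,0,-5.7,0,24,0, 0.4,22.8,0,-7.2,0,28,0, 0.4,25.7,0,-8.9,0,32,0, 0.4,28.5,0,-10.7,0,36,0, 0.4,31.2,0,-12.6,0,40,0, 0.4,33.8,0,-14.7,0,44,0, 0.4,36.2,0,-16.9,0,48,0]'
python3 - <<'E'
from plan import *
from h import *
np.set_printoptions(precision=1,suppress=True)
s=st()
d=grab("scene","10"); crop(d,220,140,250,250,2.4,"pics/s10c.png"); d=grab("top","10"); crop(d,150,150,290,200,2.7,"pics/t10c.png")
rows([(0.35,576,-225,120,-32.3),(0.35,576,-225,30,-32.3)])
E
```

```text
clock: 20.75
eef_pos: [573.1, -227.5, 279.8]
tool_rot: [-1.571, -0.0, -2.138]
force: [-0.3, 0.0, -0.4]
width: 34.3
 t 20.75 tcp [ 573.1 -227.5  279.8] phi -32.5 rot [ -90.    -0.  -122.5] F [-0.3  0.  -0.4] T [-0.  0. -0.] w 34.3
0.35,-1.01,15.94,0.02,0,-0.5,0.3,
0.35,-1.05,24.94,0.02,0,-0.5,0.3,
```

View pics/s10c.png

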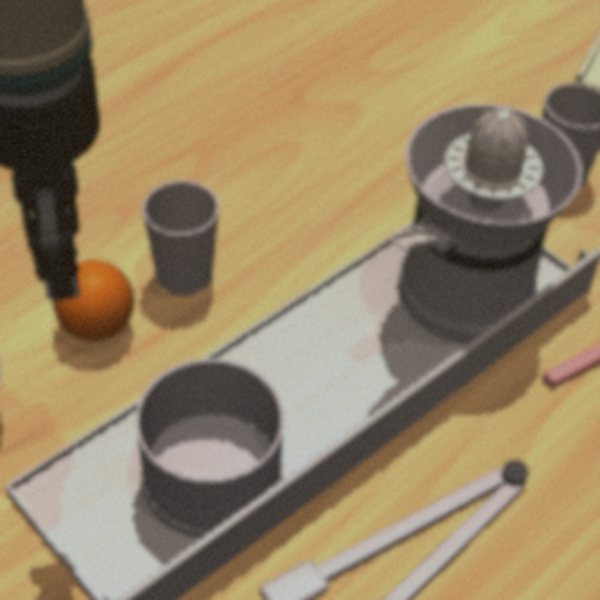

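View pics/t10c.png

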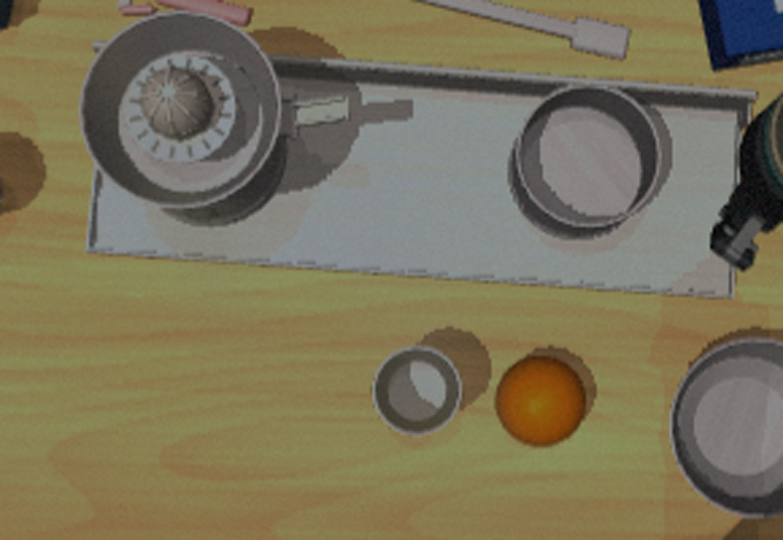

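```bash
python3 -m inch '[0.35,-0.3,4,0,0,0,0, 0.35,-0.6,9,0,0,0,0, 0.35,-1,14,0,0,0,0, 0.35,-1,18.5,0,0,0,0, 0.35,-1,22.5,0,0,0,0, 0.35,-1,24.5,0,0,0,0, 0.35,-1,25,0,0,0,0, 0.35,-1,25,0,0,0,0]'
python3 - <<'E'
from plan import *
from h import *
s=st()
d=grab("scene","11"); crop(d,190,230,180,160,4.4,"pics/s11c.png"); d=grab("top","11"); crop(d,310,150,150,120,5,"pics/t11c.png")
E
```

```text
clock: 21.65
eef_pos: [579.3, -217.0, 29.6]
tool_rot: [-1.572, 0.0, -2.134]
force: [-0.4, -0.7, -0.4]
width: 29.7
 t 21.65 tcp [ 579.3 -217.    29.6] phi -32.3 rot [ -90.1    0.  -122.3] F [-0.4 -0.7 -0.4] T [ 0.   -0.    0.01] w 29.7
```

View pics/s11c.png

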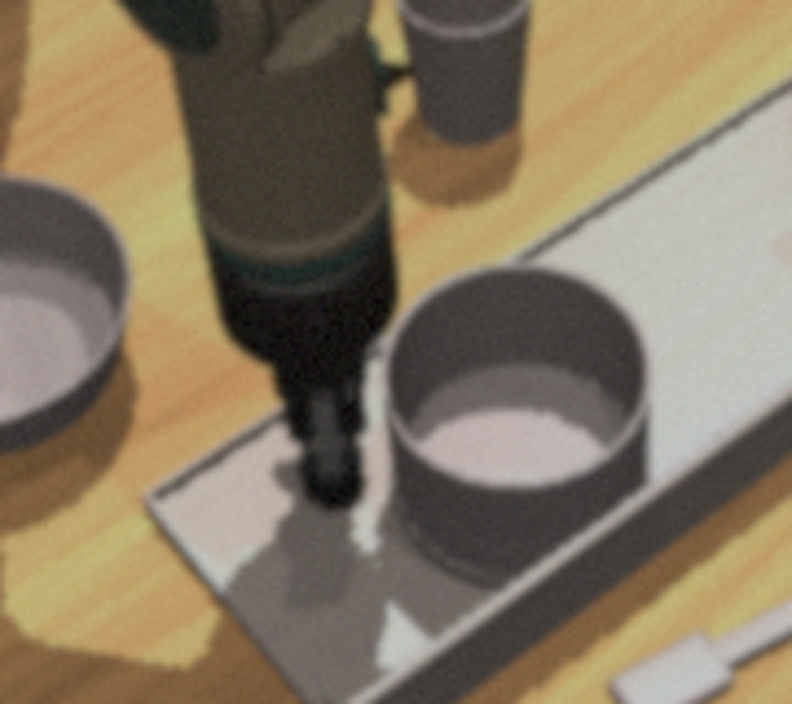

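View pics/t11c.png

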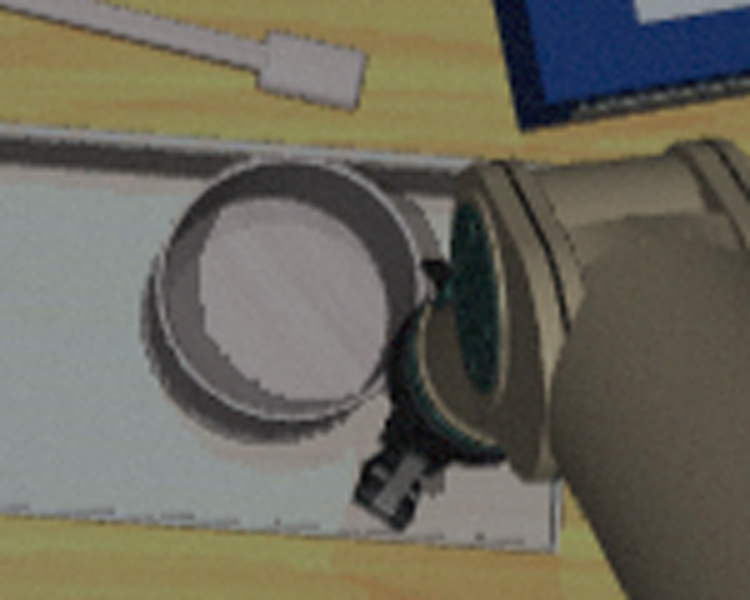

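```bash
python3 -m inch '[0.35,-0.5,0,0,0,0,0, 0.35,-1,0,0,0,0,0, 0.35,-1.3,0,0,0,0,0, 0.35,-1.6,0,0,0,0,0, 0.35,-1.9,0,0,0,0,0, 0.35,-2.2,0,0,0,0,0, 0.35,-2.5,0,0,0,0,0, 0.35,-2.7,0,0,0,0,0, 0.35,-2.7,0,0,0,0,0]'
python3 - <<'E'
from plan import *
from h import *
s=st()
d=grab("scene","12"); crop(d,190,230,180,160,4.4,"pics/s12c.png"); d=grab("top","12"); crop(d,310,150,150,120,5,"pics/t12c.png")
E
```

```text
clock: 22.65
eef_pos: [593.2, -197.6, 31.0]
tool_rot: [-1.569, -0.004, -2.136]
force: [-3.8, -4.8, 7.1]
width: 29.7
 t 22.65 tcp [ 593.2 -197.6   31. ] phi -32.4 rot [ -89.9   -0.2 -122.4] F [-3.8 -4.8  7.1] T [-0.75  0.42 -0.07] w 29.7
```

View pics/s12c.png

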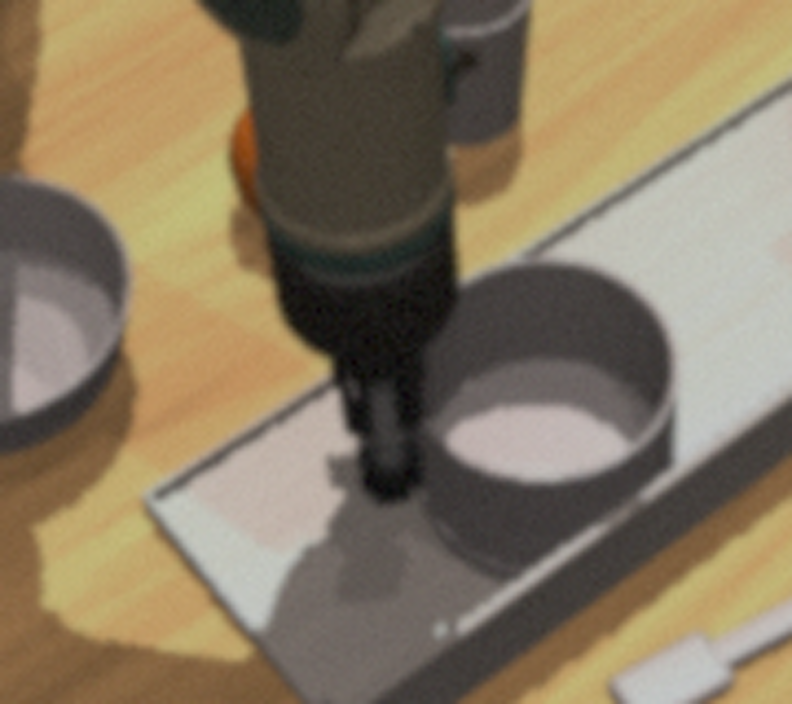

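View pics/t12c.png

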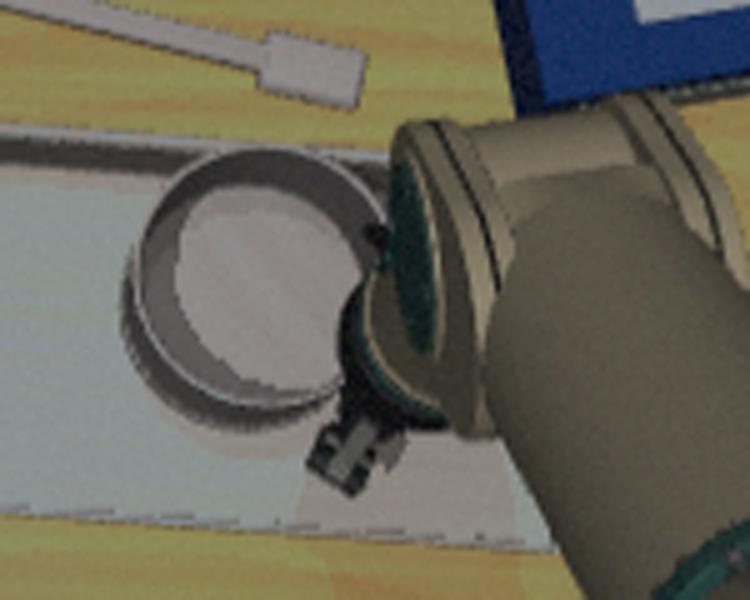

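```bash
python3 -m inch '[0.35,0.4,0,0,0,0,0, 0.35,0.8,0,0,0,0,0, 0.35,0.8,-0.5,0,0,0,0, 0.35,0.8,-1,0,0,0,0]'
python3 - <<'E'
from plan import *
for i in range(1): s=st()
E
python3 -m inch '[0.35,-0.3,0,0,0,0,0, 0.35,-0.6,0,0,0,0,0, 0.35,-0.8,0,0,0,0,0, 0.35,-0.9,0,0,0,0,0]'
python3 -m inch '[0.35,-0.2,0,0,0,0,0, 0.35,-0.4,0,0,0,0,0, 0.35,-0.5,0,0,0,0,0]'
```

```text
clock: 23.15
eef_pos: [589.4, -201.2, 40.0]
tool_rot: [-1.571, 0.0, -2.134]
force: [-0.0, 0.5, -0.7]
width: 29.9
 t 23.15 tcp [ 589.4 -201.2   40. ] phi -32.3 rot [ -90.     0.  -122.3] F [-0.   0.5 -0.7] T [ 0.    0.   -0.03] w 29.9
clock: 23.55
eef_pos: [593.7, -194.9, 39.7]
tool_rot: [-1.571, -0.002, -2.135]
force: [-1.3, -3.8, 0.9]
width: 29.9
clock: 23.85
eef_pos: [596.4, -189.9, 39.6]
tool_rot: [-1.572, -0.001, -2.135]
force: [-2.2, -3.1, 0.0]
width: 30.1
```

```bash
python3 -m inch '[0.35,-0.3,0,0,0,0,0, 0.35,-0.6,0,0,0,0,0, 0.35,-1.3,0,-0.4,0,0,0, 0.35,-2.2,0,-0.9,0,0,0, 0.35,-3.2,0,-1.5,0,0,0, 0.35,-4.1,0,-2,0,0,0, 0.35,-4.8,0,-2.4,0,0,0, 0.35,-5,0,-2.5,0,0,0, 0.35,-5,0,-2.5,0,0,0]'
python3 - <<'E'
from plan import *
from h import *
s=st()
d=grab("scene","13"); crop(d,220,180,180,160,4.4,"pics/s13c.png"); d=grab("top","13"); crop(d,270,150,150,120,5,"pics/t13c.png")
E
```

```text
clock: 24.75
eef_pos: [603.3, -132.5, 40.0]
tool_rot: [-1.57, 0.002, -2.133]
force: [-0.6, -0.4, -0.0]
width: 30.2
 t 24.75 tcp [ 603.3 -132.5   40. ] phi -32.2 rot [-9.000e+01  1.000e-01 -1.222e+02] F [-0.6 -0.4 -0. ] T [-0.07  0.07  0.03] w 30.2
```

View pics/s13c.png

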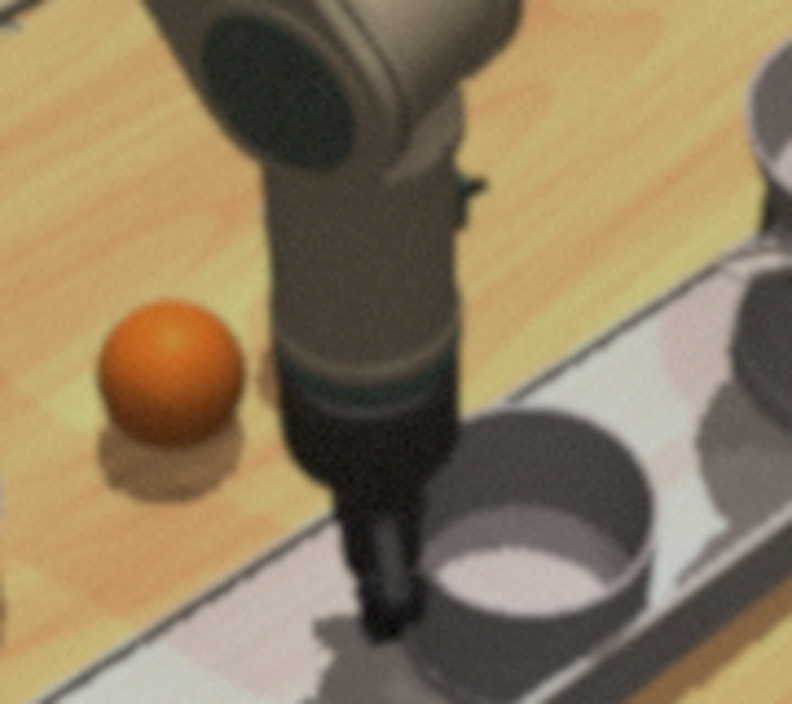

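View pics/t13c.png

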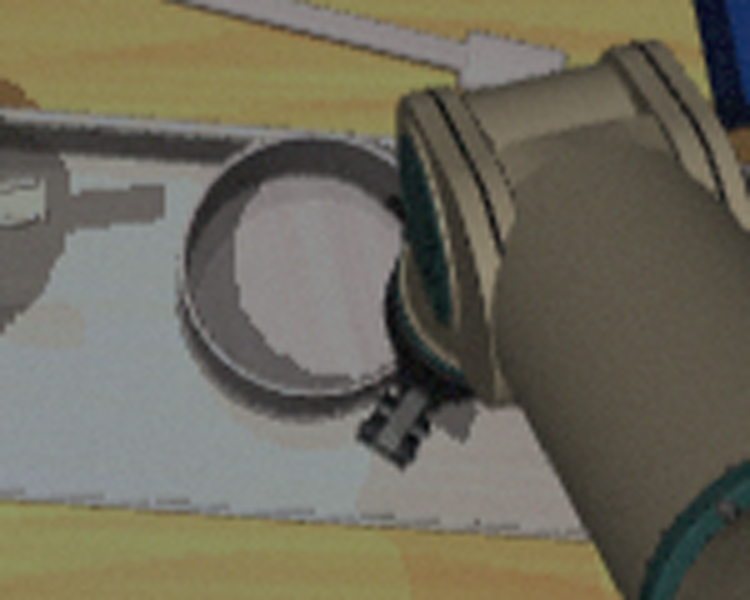

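```bash
python3 -m inch '[0.35,-0.4,0,-0.1,0,0,0, 0.35,-1,0,-0.4,0,0,0, 0.35,-1.9,0,-0.9,0,0,0, 0.35,-2.8,0,-1.4,0,0,0, 0.35,-3.7,0,-1.9,0,0,0, 0.35,-4.6,0,-2.5,0,0,0, 0.35,-5.4,0,-2.9,0,0,0, 0.35,-6,0,-3.25,0,0,0, 0.35,-6.2,0,-3.3,0,0,0, 0.35,-6.2,0,-3.3,0,0,0]'
python3 - <<'E'
from plan import *
from h import *
s=st()
d=grab("scene","14"); crop(d,240,150,200,160,4,"pics/s14c.png"); d=grab("top","14"); crop(d,190,150,180,120,4.4,"pics/t14c.png")
E
```

```text
clock: 25.85
eef_pos: [607.2, -63.8, 39.7]
tool_rot: [-1.572, -0.001, -2.134]
force: [-3.4, -2.4, 0.3]
width: 29.7
 t 25.85 tcp [607.2 -63.8  39.7] phi -32.3 rot [ -90.1   -0.  -122.3] F [-3.4 -2.4  0.3] T [-0.25  0.64  0.06] w 29.7
```

View pics/s14c.png

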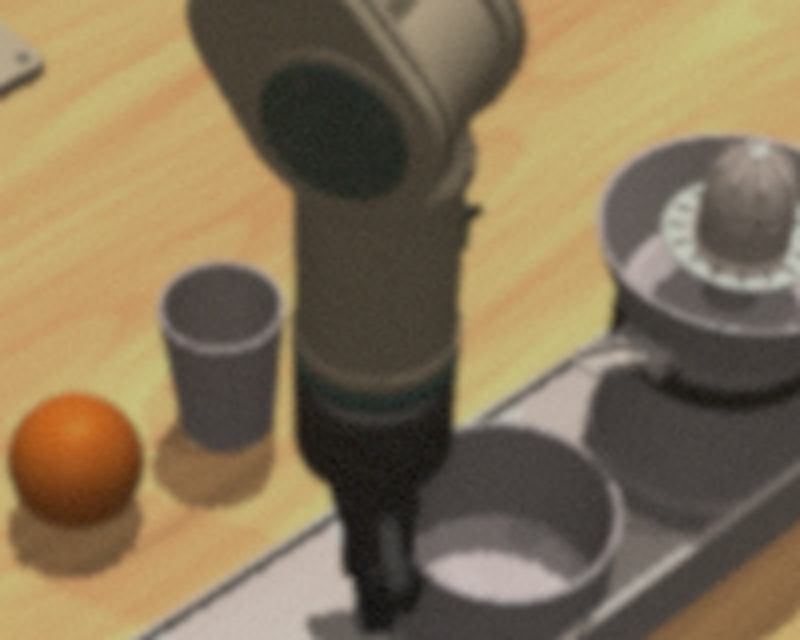

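View pics/t14c.png

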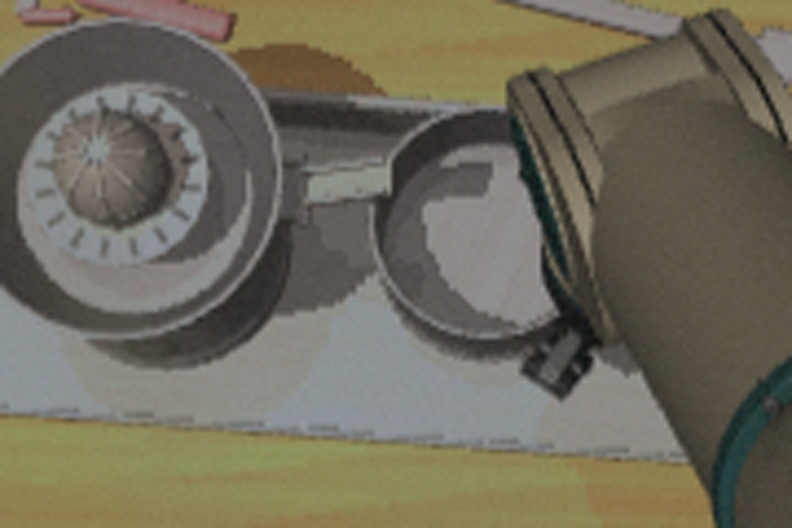

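```bash
python3 -m inch '[0.35,-0.4,0,-0.2,0,0,0, 0.35,-1,0,-0.6,0,0,0, 0.35,-1.8,0,-1,0,0,0, 0.35,-2.6,0,-1.5,0,0,0, 0.35,-3.2,0,-1.85,0,0,0, 0.35,-3.5,0,-2,0,0,0, 0.35,-3.5,0,-2,0,0,0]'
python3 -m inch '[0.35,-0.2,0,-0.1,0,0,0, 0.35,-0.4,0,-0.2,0,0,0, 0.35,-0.4,0,-0.2,0,0,0]'
```

```text
clock: 26.65
eef_pos: [610.2, -23.3, 40.0]
tool_rot: [-1.57, 0.001, -2.134]
force: [-1.5, -1.2, 0.1]
width: 29.6
clock: 26.95
eef_pos: [609.3, -19.6, 39.8]
tool_rot: [-1.572, -0.001, -2.135]
force: [-4.2, -3.3, 0.4]
width: 29.8
```

```bash
python3 -m inch '[0.35,-0.2,0,-0.1,0,0,0, 0.35,-0.2,0,-0.1,0,0,0]'
python3 -m inch '[0.35,-0.2,0,-0.1,0,0,0, 0.35,-0.2,0,-0.1,0,0,0]'
python3 -m inch '[0.35,-0.2,0,-0.1,0,0,0, 0.35,-0.2,0,-0.1,0,0,0]'
```

```text
clock: 27.15
eef_pos: [609.1, -18.2, 39.7]
tool_rot: [-1.572, -0.002, -2.135]
force: [-4.4, -3.9, -0.1]
width: 29.8
clock: 27.35
eef_pos: [608.7, -17.4, 39.6]
tool_rot: [-1.572, -0.005, -2.136]
force: [-5.6, -5.7, 0.8]
width: 30.1
clock: 27.55
eef_pos: [608.0, -16.2, 39.3]
tool_rot: [-1.573, -0.007, -2.136]
force: [-6.9, -8.0, 2.7]
width: 29.9
```

```bash
python3 -m inch '[0.35,-0.2,0,-0.1,0,0,0, 0.35,-0.2,0,-0.1,0,0,0]'
python3 - <<'E'
from plan import *
from h import *
s=st()
d=grab("scene","15"); crop(d,320,180,140,120,5.7,"pics/s15c.png"); d=grab("top","15"); crop(d,190,150,150,110,5,"pics/t15c.png")
E
```

```text
clock: 27.75
eef_pos: [607.3, -14.9, 39.1]
tool_rot: [-1.574, -0.009, -2.137]
force: [-8.9, -8.5, 1.7]
width: 30.0
 t 27.75 tcp [607.3 -14.9  39.1] phi -32.4 rot [ -90.2   -0.5 -122.4] F [-8.9 -8.5  1.7] T [-1.43  1.62  0.24] w 30.0
```

View pics/s15c.png

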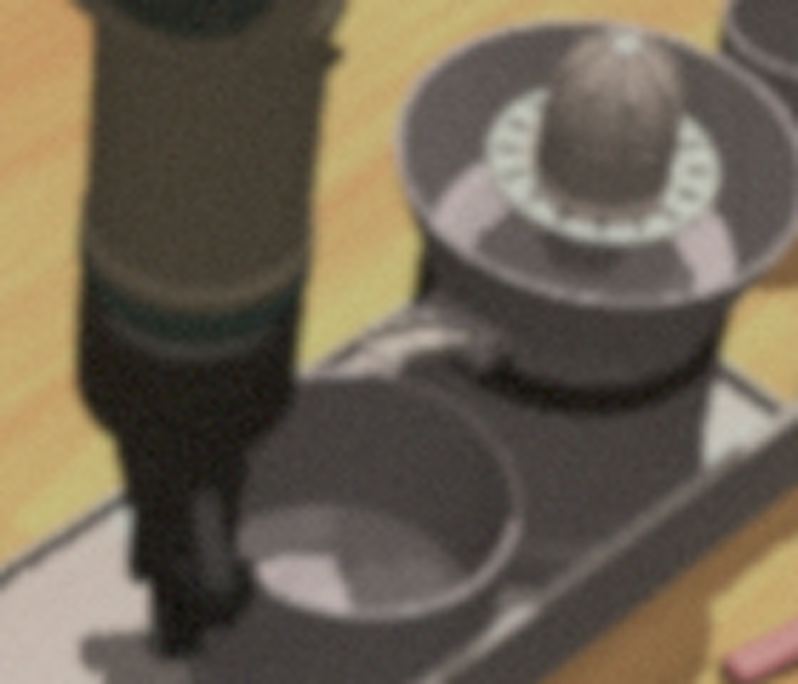

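View pics/t15c.png

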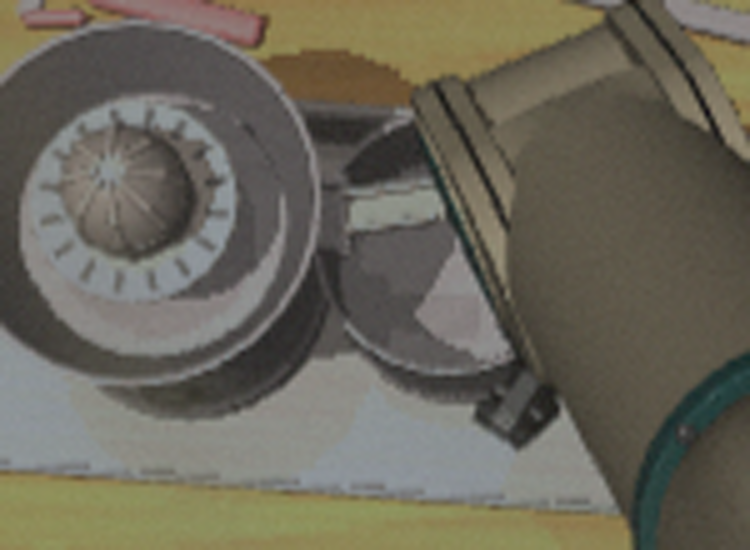

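```bash
python3 -m inch '[0.35,0.5,0,0.1,0,0,0, 0.35,1.5,0,0.3,0,0,0, 0.35,3,0,0.5,0,0,0, 0.2,5,0,0.5,0,0,0, 0,7,-2,0.5,0,0,0, 0,8,-6,0.5,0,0,0, 0,8,-10,0.5,0,0,0, 0,8,-14,0.5,0,0,0, 0,8,-18,0.5,0,0,0, 0,8,-22,0.5,0,0,0]'
python3 - <<'E'
from ov import *
from plan import st
s=st()
b=np.array([637.8,168,0]); e=np.array([.9992,-.041,0]); f=np.array([.041,.9992,0]); pot=b+11*e-125.5*f; print(pot)
for n,c,k in (("scene",(320,160,150,130),5.3),("top",(160,140,190,130),4.2)):
    d=grab(n,"16"); o=np.array([0,0,0.])
    P=lambda X:proj(d,np.atleast_2d(X)+o)
    D=[(P(circ(pot,60,94)),(0,255,0),1),(P(circ(b,76,180)),(0,255,255),1),(P([pot+60*e+[0,0,0]-200*f+[0,0,60],pot+60*e+200*f+[0,0,60]]),(0,0,255),0)]
    crop(d,*c,k,f"pics/{n}16c.png",D); crop(d,*c,k,f"pics/{n}16d.png")
E
```

```text
clock: 28.85
eef_pos: [572.7, -81.5, 262.2]
tool_rot: [-1.569, 0.002, -2.135]
force: [1.1, -0.4, -0.2]
width: -0.0
 t 28.85 tcp [572.7 -81.5 262.2] phi -32.3 rot [-8.990e+01  1.000e-01 -1.223e+02] F [ 1.1 -0.4 -0.2] T [-0.02 -0.03  0.01] w -0.0
[643.6457  42.1494   0.    ]
```

View pics/scene16c.png

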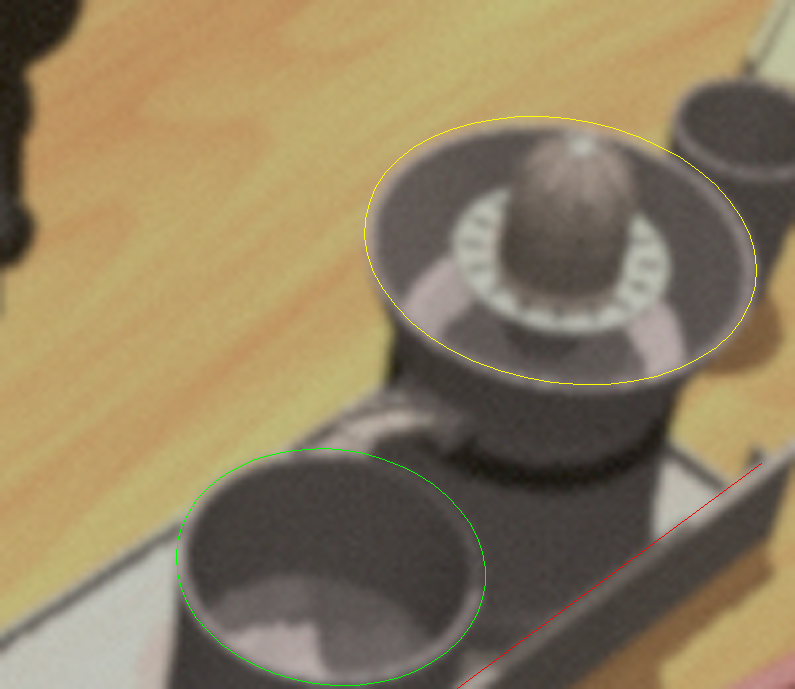

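View pics/top16c.png

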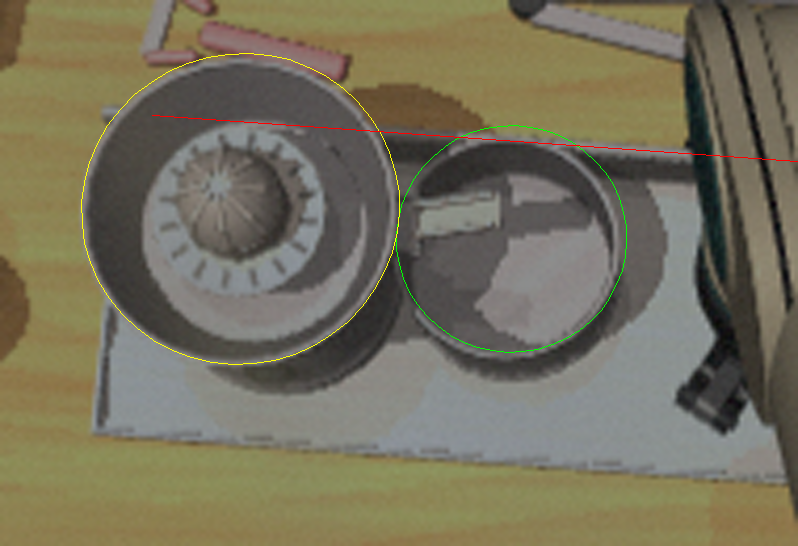

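```bash
python3 - <<'E'
from h import *
d=load("top16"); crop(d,245,160,75,70,8,"pics/p1.png"); a=cv2.imread("pics/p1.png"); 
s=load("scene16"); crop(s,345,235,100,70,8,"pics/p2.png"); 
for n in("p1","p2"):
    a=cv2.imread(f"pics/{n}.png"); cv2.imwrite(f"pics/{n}.png",np.clip(a*1.5,0,255).astype(np.uint8))
E
```

```text
(no output)
```

View pics/p1.png

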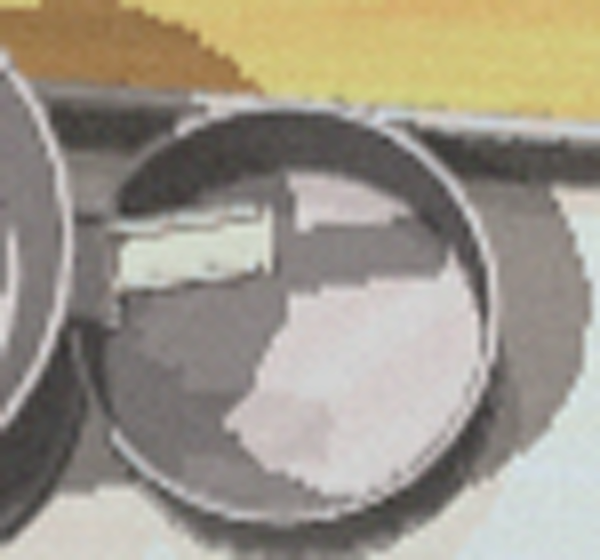

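View pics/p2.png

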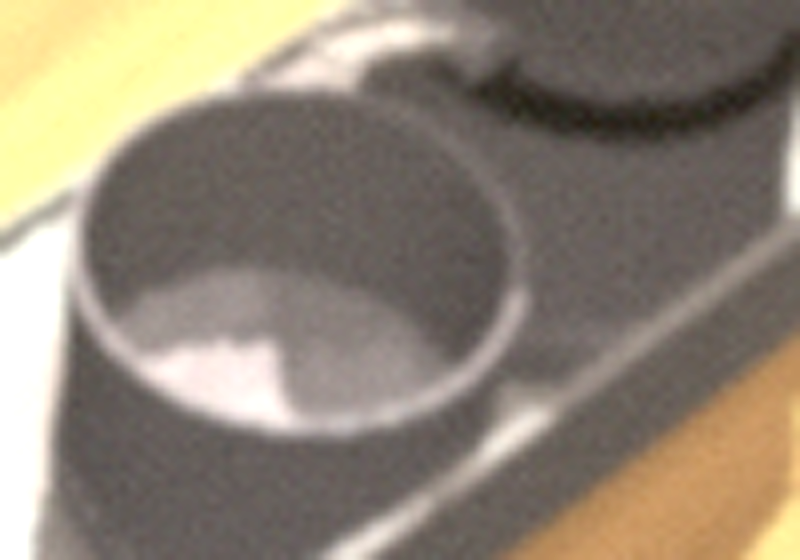

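```bash
python3 - <<'E'
from h import *
np.set_printoptions(precision=1,suppress=True)
d=load("top16"); c=lambda x,y:[245+(x+.5)/8-.5,160+(y+.5)/8-.5]
p=back(d,[c(287,312)],94)[0]; rim=back(d,[c(80,312),c(495,312),c(287,103),c(287,522)],94); print(p,rim)
w=back(d,[c(100,103),c(580,137)],60); o=back(d,[c(50,83),c(580,118)],60); print(w,o)
t=w[1]-w[0]; t/=np.linalg.norm(t); n=np.array([t[1],-t[0]])
print("dist pot-inner wall",np.dot(n,(p-w[0])[:2]),"outer",np.dot(n,(p-o[0])[:2]))
b=np.array([634.2,171]);print("dist base",np.hypot(*(p[:2]-b)))
E
```

```text
[638.4  44.   94. ] [[636.7 100.4  94. ]
 [640.2 -12.9  94. ]
 [696.8  46.   94. ]
 [580.5  42.   94. ]]
[[703.4 100.7  60. ]
 [697.9 -35.5  60. ]] [[708.7 115.1  60. ]
 [703.4 -35.3  60. ]]
dist pot-inner wall 62.63880542361928 outer 67.39574005003857
dist base 127.09221554752789
```

```bash
python3 - <<'E'
from plan import *
s=st(); p=s["eef_pos"]
a=(0.35,*p,-32.3);b=(0.35,556,15.5,180,-72.3);c=(0.35,556,15.5,40,-72.3)
rows(interp(a,b,6)+interp(b,c,5))
E
```

```text
t 28.95 tcp [576.5 -81.1 266.2] phi -32.3 rot [ -89.3    0.4 -122.3] F [ 0.9 -0.4  0.2] T [-0.   -0.06 -0.02] w -0.1
0.35,-1.17,1.43,-1.17,-0.7,6.6,-0.4,
0.35,-2.34,2.86,-2.33,-0.6,13.3,-0.4,
0.35,-3.5,4.29,-3.5,-0.6,20,-0.5,
0.35,-4.67,5.72,-4.67,-0.6,26.6,-0.5,
0.35,-5.84,7.15,-5.84,-0.6,33.3,-0.6,
0.35,-7.01,8.58,-7,-0.5,40,-0.6,
0.35,-6.99,11.38,-7.04,-0.5,40,-0.6,
0.35,-6.97,14.18,-7.07,-0.5,40,-0.6,
0.35,-6.95,16.98,-7.1,-0.5,40,-0.6,
0.35,-6.93,19.78,-7.14,-0.5,40,-0.6,
0.35,-6.92,22.58,-7.17,-0.5,40,-0.6,
```

```bash
python3 -m inch '[0.35,-1.2,1.4,-1.2,0,6.6,0, 0.35,-2.3,2.8,-2.3,0,13.3,0, 0.35,-3.5,4.3,-3.5,0,20,0, 0.35,-4.7,5.7,-4.7,0,26.6,0, 0.35,-5.8,7.1,-5.8,0,33.3,0, 0.35,-7,8.5,-7,0,40,0, 0.35,-7,8.5,-7,0,40,0]'
python3 - <<'E'
from plan import *
s=st(); rows([(0.35,556,15.5,40,-72.3)])
E
```

```text
clock: 29.65
eef_pos: [549.1, 18.1, 173.4]
tool_rot: [-1.573, -0.002, -2.829]
force: [-0.0, 0.1, -0.6]
width: 29.8
 t 29.65 tcp [549.1  18.1 173.4] phi -72.1 rot [-9.010e+01 -1.000e-01 -1.621e+02] F [-0.   0.1 -0.6] T [-0.03  0.05  0.03] w 29.8
0.35,-0.61,13.34,0.49,0.1,0.2,0.1,
```

```bash
python3 -m inch '[0.35,-0.2,3,0.4,0,0,0, 0.35,-0.4,6.5,0.4,0,0,0, 0.35,-0.6,10,0.4,0,0,0, 0.35,-0.6,12.5,0.4,0,0,0, 0.35,-0.6,13.3,0.4,0,0,0, 0.35,-0.6,13.3,0.4,0,0,0]'
python3 -m inch '[0.35,-0.5,0,0,0,0,0, 0.35,-1,0,0,0,0,0, 0.35,-1.4,0,0,0,0,0, 0.35,-1.6,0,0,0,0,0, 0.35,-1.6,0,0,0,0,0]'
```

```text
clock: 30.25
eef_pos: [557.4, 12.8, 41.4]
tool_rot: [-1.571, -0.001, -2.832]
force: [0.6, -0.4, 0.0]
width: 29.9
clock: 30.75
eef_pos: [573.4, 18.9, 42.4]
tool_rot: [-1.571, 0.001, -2.832]
force: [-0.3, -0.7, -0.3]
width: 29.8
```

```bash
python3 -m inch '[0.35,-0.15,0,0,0,0,0, 0.35,-0.3,0,0,0,0,0, 0.35,-0.3,0,0,0,0,0]'
python3 -m inch '[0.35,-0.1,0,0,0,0,0, 0.35,-0.2,0,0,0,0,0, 0.35,-0.2,0,0,0,0,0]'
python3 -m inch '[0.35,-0.1,0,0,0,0,0, 0.35,-0.2,0,0,0,0,0, 0.35,-0.2,0,0,0,0,0]'
```

```text
clock: 31.05
eef_pos: [575.4, 19.5, 41.8]
tool_rot: [-1.571, -0.001, -2.833]
force: [-1.4, 0.3, -0.2]
width: 29.2
clock: 31.35
eef_pos: [575.5, 19.6, 41.4]
tool_rot: [-1.571, -0.004, -2.833]
force: [-4.8, -0.8, 1.1]
width: 30.1
clock: 31.65
eef_pos: [575.6, 19.7, 41.0]
tool_rot: [-1.571, -0.008, -2.832]
force: [-7.9, -1.5, 2.2]
width: 29.8
```

```bash
python3 -m inch '[0.35,0.5,0,0,0,0,0, 0.35,2,0,0,0,0,0, 0.35,4,0,0,0,0,0, 0,4,-4,0,0,0,0, 0,4,-8,0,0,0,0, 0,4,-12,0,0,0,0, 0,4,-16,0,0,0,0, 0,4,-20,0,0,0,0, 0,4,-20.5,0,0,0,0, 0,4,-20.5,0,0,0,0]'
python3 - <<'E'
from plan import *
s=st(); p=s["eef_pos"]
a=(0,*p,-72.3);b=(0,643.7,46,240,2.8)
rows(interp(a,b,10))
E
```

```text
clock: 32.65
eef_pos: [542.9, 8.7, 248.6]
tool_rot: [-1.569, 0.005, -2.833]
force: [-0.4, -0.9, -0.5]
width: 0.0
 t 32.65 tcp [542.9   8.7 248.6] phi -72.3 rot [ -89.9    0.3 -162.3] F [-0.4 -0.9 -0.5] T [ 0.01 -0.06 -0.  ] w 0.0
0,-1.07,0.09,-0.05,-0.1,-7.5,-0.3,
0,-2.15,0.18,-0.1,-0.1,-15,-0.3,
0,-3.22,0.27,-0.15,-0.1,-22.5,-0.3,
0,-4.29,0.36,-0.2,-0.2,-30.1,-0.3,
0,-5.37,0.45,-0.24,-0.2,-37.6,-0.3,
0,-6.44,0.55,-0.29,-0.2,-45.1,-0.2,
0,-7.51,0.64,-0.34,-0.2,-52.6,-0.2,
0,-8.59,0.73,-0.39,-0.2,-60.1,-0.2,
0,-9.66,0.82,-0.44,-0.2,-67.6,-0.2,
0,-10.73,0.91,-0.49,-0.3,-75.1,-0.2,
```

```bash
python3 - <<'E'
from h import *
d=grab("top","17"); crop(d,245,160,75,70,8,"pics/p3.png"); s=grab("scene","17"); crop(s,340,170,120,110,7,"pics/p4.png")
a=cv2.imread("pics/p3.png"); cv2.imwrite("pics/p3.png",np.clip(a*1.5,0,255).astype(np.uint8))
E
```

```text
(no output)
```

View pics/p3.png

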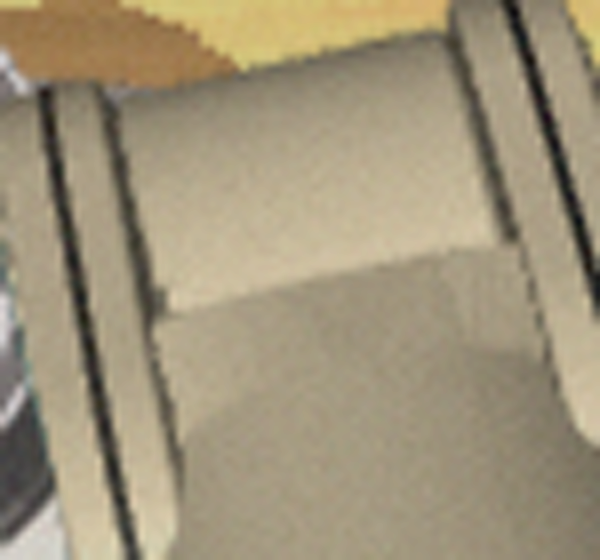

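View pics/p4.png

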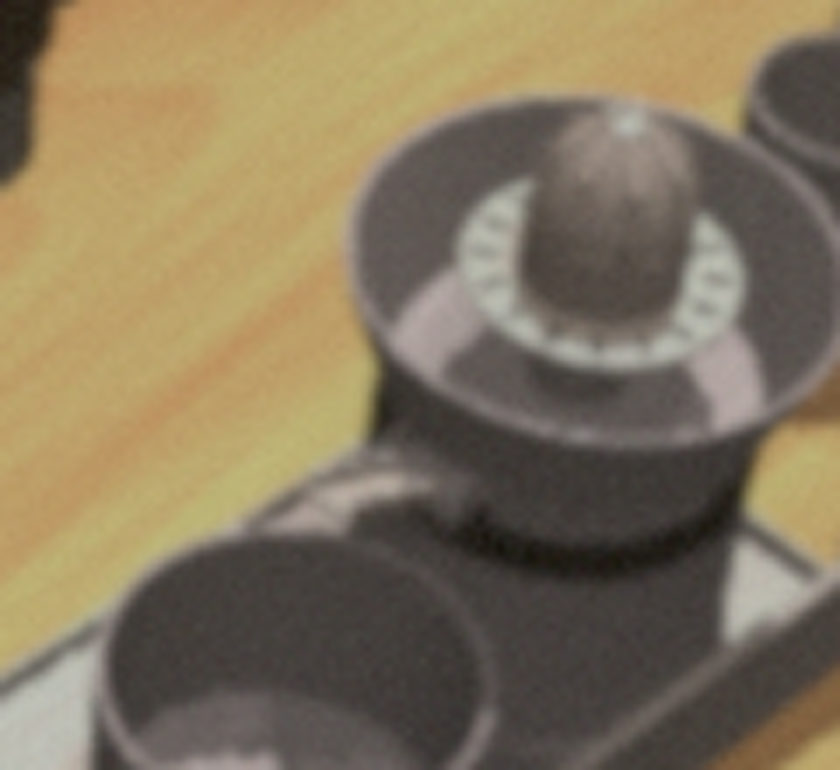

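```bash
python3 -m inch '[0,-1,0,0,0,-7.5,0, 0,-2.1,0,-0.1,0,-15,0, 0,-3.2,0.1,-0.1,0,-22.5,0, 0,-4.3,0.2,-0.2,0,-30,0, 0,-5.4,0.3,-0.2,0,-37.5,0, 0,-6.4,0.4,-0.3,0,-45,0, 0,-7.5,0.5,-0.3,0,-52.5,0, 0,-8.6,0.6,-0.4,0,-60,0, 0,-9.6,0.7,-0.4,0,-67.5,0, 0,-10.7,0.8,-0.5,0,-75,0, 0,-10.7,0.8,-0.5,0,-75,0]'
python3 - <<'E'
from plan import *
from h import *
s=st(); p=s["eef_pos"]
d=grab("scene","18"); crop(d,320,130,140,130,5.5,"pics/s18c.png",[(proj(d,[p]),(0,0,255),0),(proj(d,[[p[0],p[1],168]]),(0,255,0),0)])
rows([(0,643.7,46,190,2.8),(0,643.7,46,165,2.8)])
E
```

```text
clock: 33.85
eef_pos: [641.7, 46.5, 236.2]
tool_rot: [-1.574, 0.002, -1.523]
force: [-0.4, -0.6, -0.6]
width: -0.1
 t 33.85 tcp [641.7  46.5 236.2] phi 2.8 rot [-90.2   0.1 -87.2] F [-0.4 -0.6 -0.6] T [0.   0.04 0.03] w -0.1
0,0.03,4.66,0.29,0.2,-0.2,-0.1,
0,0.03,7.16,0.3,0.2,-0.2,-0.1,
```

View pics/s18c.png

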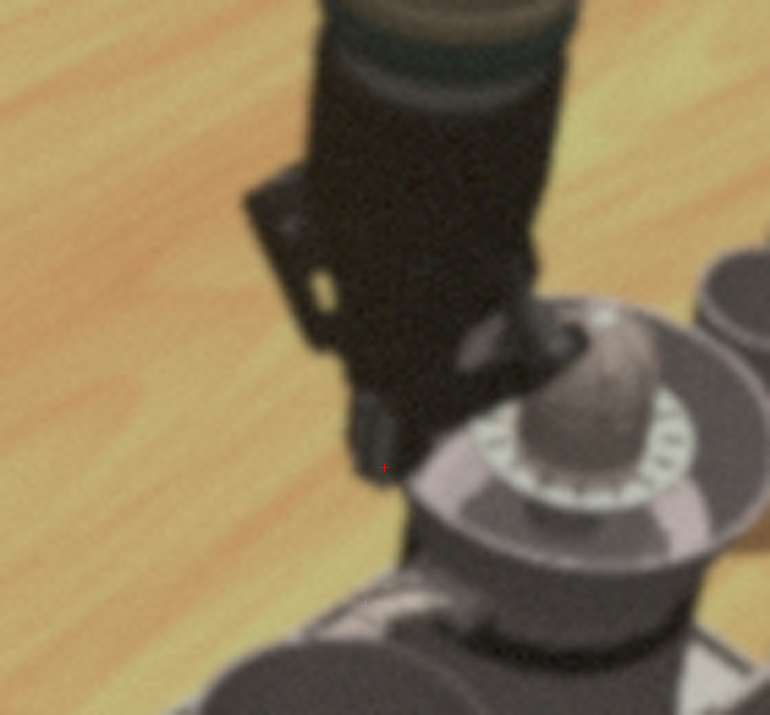

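```bash
python3 - <<'E'
from ov import *
d=load("scene17"); yaw=np.deg2rad(2.8); B=rz(yaw); o=np.array([637.8,168,114])
D=[]
for sp,col in ((0.05,(0,0,255)),(0.73,(0,255,0))):
    e=np.pi/6-sp
    for h in (0,5):
        X=np.array([[x,-81-L*np.cos(e)+h*np.sin(e)*-1*-1,30+L*np.sin(e)+h*np.cos(e)] for x,L in((-9,0),(-9,50),(9,50),(9,0))])
        D.append((proj(d,X@B.T+o)+[.5,.8],col,1))
crop(d,355,215,70,50,11,"pics/sp17.png",D); crop(d,355,215,70,50,11,"pics/sp17n.png")
a=np.vstack([cv2.imread("pics/sp17.png"),cv2.imread("pics/sp17n.png")]); cv2.imwrite("pics/sp17v.png",cv2.resize(a,None,fx=.54,fy=.54))
E
```

```text
(no output)
```

View pics/sp17v.png

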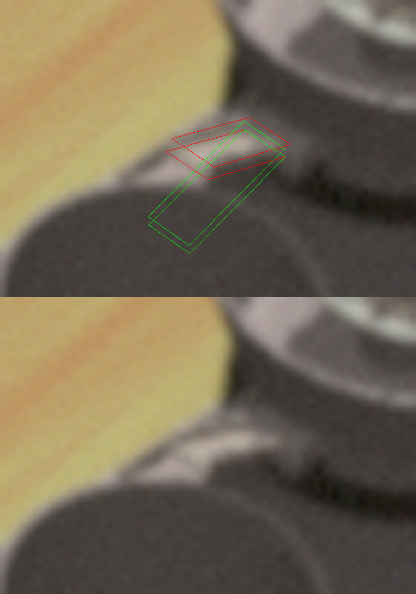

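```bash
python3 -m inch '[0,0,1,0.2,0,0,0, 0,0,2.5,0.2,0,0,0, 0,0,4,0.2,0,0,0, 0,0,4.7,0.2,0,0,0, 0,0,5.4,0.2,0,0,0, 0,0,5.6,0.2,0,0,0, 0,0,5.6,0.2,0,0,0]'
python3 -m inch '[0,0,0.3,0,0,0,0, 0,0,0.6,0,0,0,0, 0,0,0.9,0,0,0,0, 0,0,1.2,0,0,0,0, 0,0,1.5,0,0,0,0, 0,0,1.7,0,0,0,0]'
python3 -m inch '[0,0,0.2,0,0,0,0, 0,0,0.4,0,0,0,0, 0,0,0.6,0,0,0,0, 0,0,0.8,0,0,0,0, 0,0,0.8,0,0,0,0]'
python3 - <<'E'
from plan import *
from h import *
s=st(); p=s["eef_pos"]
d=grab("scene","19"); crop(d,330,160,130,110,6,"pics/s19c.png")
E
```

```text
clock: 34.6
eef_pos: [643.7, 46.1, 182.8]
tool_rot: [-1.571, 0.0, -1.524]
force: [-0.0, 0.7, 0.5]
width: 0.0
clock: 35.2
eef_pos: [643.6, 45.6, 165.6]
tool_rot: [-1.571, -0.0, -1.524]
force: [0.6, 0.4, 1.0]
width: -0.3
clock: 35.7
eef_pos: [643.6, 46.2, 157.6]
tool_rot: [-1.571, 0.0, -1.524]
force: [-0.3, 0.7, 0.4]
width: -0.5
 t 35.70 tcp [643.6  46.2 157.6] phi 2.7 rot [-90.    0.  -87.3] F [-0.3  0.7  0.4] T [0.02 0.04 0.03] w -0.5
```

View pics/s19c.png

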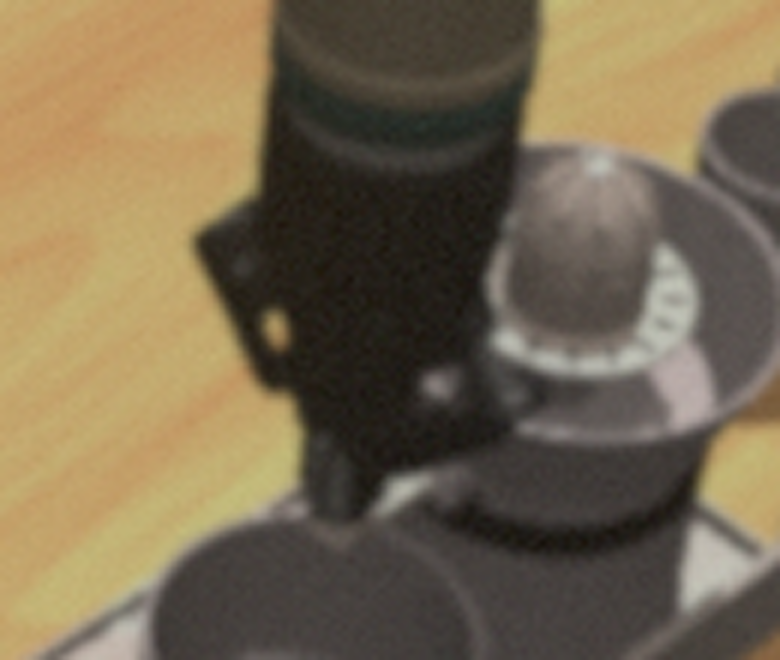

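```bash
python3 -m inch '[0,0,0.3,0,0,0,0, 0,0,0.6,0,0,0,0, 0,0,0.9,0,0,0,0, 0,0,1.1,0,0,0,0, 0,0,1.1,0,0,0,0]'
python3 -m inch '[0,0,0.1,0,0,0,0, 0,0,0.2,0,0,0,0, 0,0,0.2,0,0,0,0]'
python3 -m inch '[0,0,0.1,0,0,0,0, 0,0,0.1,0,0,0,0]'
```

```text
clock: 36.25
eef_pos: [643.5, 46.0, 146.5]
tool_rot: [-1.571, 0.0, -1.524]
force: [-0.2, -0.3, 0.0]
width: -0.3
clock: 36.55
eef_pos: [643.6, 46.0, 144.8]
tool_rot: [-1.571, 0.0, -1.524]
force: [-0.7, -0.4, 0.9]
width: 0.4
clock: 36.75
eef_pos: [643.7, 46.0, 143.8]
tool_rot: [-1.571, 0.0, -1.524]
force: [0.1, -0.1, 0.5]
width: -0.2
```

```bash
python3 -m inch '[0,0,0.1,0,0,0,0, 0,0,0.1,0,0,0,0]'
python3 -m inch '[0,0,0.1,0,0,0,0, 0,0,0.1,0,0,0,0]'
python3 -m inch '[0,0,0.05,0,0,0,0, 0,0,0.05,0,0,0,0]'
```

```text
clock: 36.95
eef_pos: [643.7, 46.0, 143.1]
tool_rot: [-1.571, -0.0, -1.524]
force: [-0.4, -0.8, 2.4]
width: 0.3
clock: 37.15
eef_pos: [643.8, 45.8, 142.1]
tool_rot: [-1.571, -0.0, -1.524]
force: [-1.3, -1.2, 4.3]
width: -0.2
clock: 37.35
eef_pos: [643.8, 45.7, 141.6]
tool_rot: [-1.571, -0.0, -1.524]
force: [-0.2, -1.7, 4.7]
width: 0.1
```

```bash
python3 -m inch '[0,0,-0.5,0,0,0,0, 0,0,-2,0,0,0,0, 0,0,-5,0,0,0,0, 0,0,-9,0,0,0,0, 0,0,-12,0,0,0,0]'
python3 - <<'E'
from plan import *
s=st(); p=s["eef_pos"]
rows(interp((0,*p,2.8),(0,520,-220,280,-22),8,True))
E
```

```text
clock: 37.85
eef_pos: [644.3, 46.7, 264.5]
tool_rot: [-1.568, 0.001, -1.523]
force: [0.7, 0.2, -0.6]
width: 0.1
 t 37.85 tcp [644.3  46.7 264.5] phi 2.7 rot [-89.9   0.1 -87.3] F [ 0.7  0.2 -0.6] T [ 0.02 -0.04  0.03] w 0.1
0,3.78,-0.2,-1.03,-0.1,3,-0.1,
0,7.43,-0.4,-2.29,-0.1,6.1,-0.1,
0,10.95,-0.6,-3.74,-0.1,9.2,-0.1,
0,14.31,-0.8,-5.4,-0.1,12.3,-0.1,
0,17.51,-1.01,-7.23,-0.1,15.4,-0.1,
0,20.54,-1.21,-9.23,-0.1,18.5,-0.1,
0,23.39,-1.41,-11.39,-0.1,21.6,-0.1,
0,26.05,-1.61,-13.68,-0.1,24.7,-0.1,
```

```bash
python3 -m inch '[0,3.7,-0.2,-1,0,3,0, 0,7.4,-0.4,-2.3,0,6,0, 0,11,-0.6,-3.7,0,9,0, 0,14.3,-0.8,-5.4,0,12,0, 0,17.5,-1,-7.2,0,15,0, 0,20.5,-1.2,-9.2,0,18,0, 0,23.4,-1.4,-11.4,0,21,0, 0,26,-1.6,-13.7,0,24,0, 0,26,-1.6,-13.7,0,24,0]'
python3 - <<'E'
from ov import *
from plan import st
st()
yaw=np.deg2rad(2.8); B=rz(yaw); o=np.array([637.8,168,114])
for n,c,k,off in (("scene",(340,160,120,120),6.6,(.4,1)),("top",(180,150,150,100),5.3,(0,0))):
    d=grab(n,"20"); D=[]
    for sp,col in ((0.73,(0,255,0)),):
        e=np.pi/6-sp; 
        X=np.array([[x,-81-L*np.cos(e),30+L*np.sin(e)+5] for x,L in((-9,0),(-9,50),(9,50),(9,0))])
        D.append((proj(d,X@B.T+o)+off,col,1))
    crop(d,*c,k,f"pics/{n}20c.png",D); crop(d,*c,k,f"pics/{n}20n.png")
E
```

```text
clock: 38.75
eef_pos: [516.0, -225.6, 278.1]
tool_rot: [-1.571, -0.004, -1.951]
force: [0.2, 0.1, -0.5]
width: -0.1
 t 38.75 tcp [ 516.  -225.6  278.1] phi -21.8 rot [ -90.    -0.2 -111.8] F [ 0.2  0.1 -0.5] T [ 0.02 -0.06 -0.03] w -0.1
```

View pics/scene20c.png

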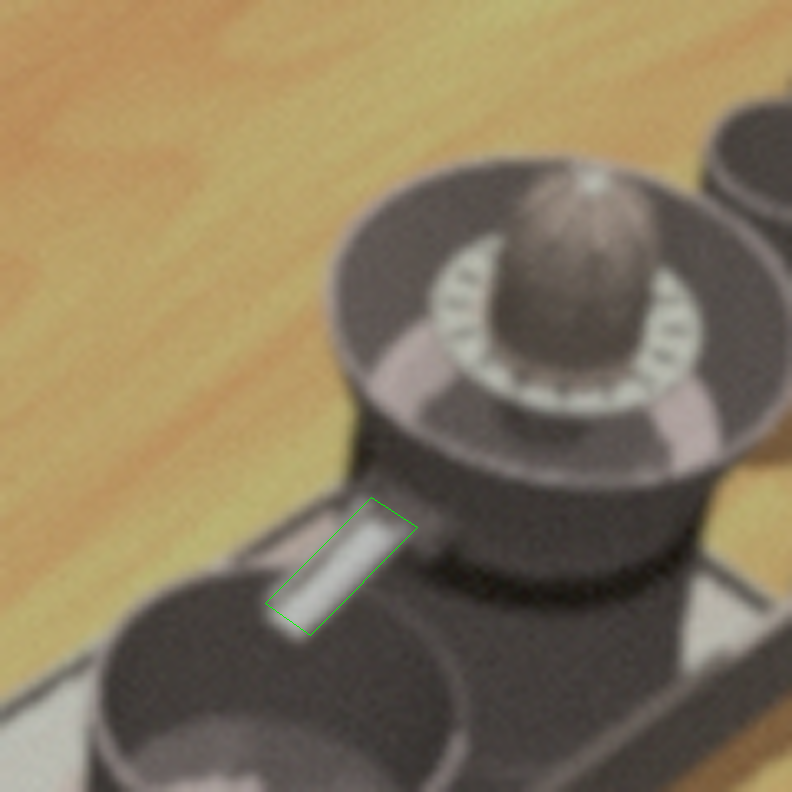

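View pics/top20c.png

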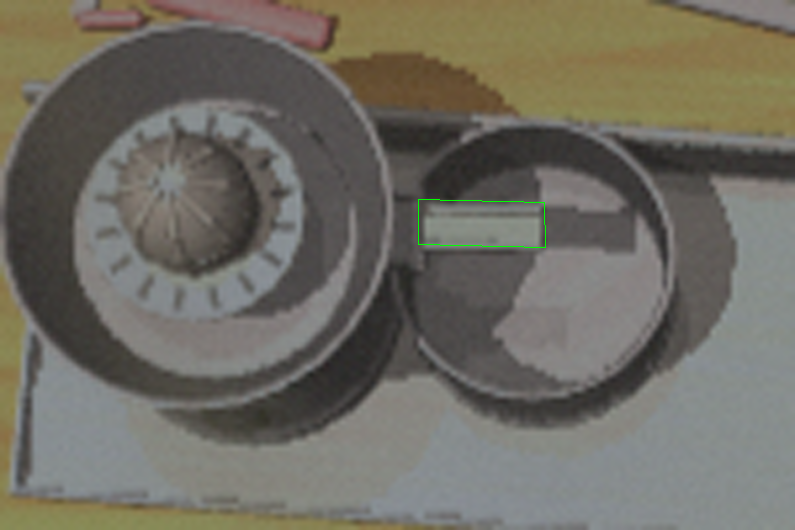

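View pics/scene20.png

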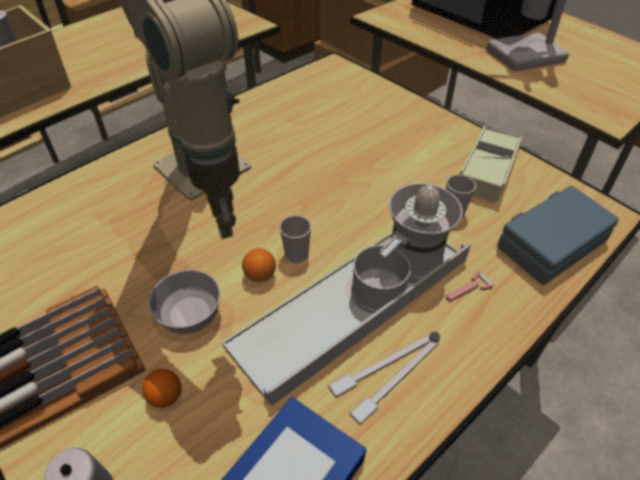

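```bash
python3 - <<'E'
from h import *
a=load("top16");b=load("top20")
A=a["img"][:,:,1].astype(np.float32);B=b["img"][:,:,1].astype(np.float32)
for nm,(y0,y1,x0,x1) in {"pot bottom/right rim":(195,235,275,318),"pot lower":(205,235,255,318),"tray edge ctrl":(235,260,190,300),"reamer":(168,215,190,240),"bowl":(150,232,178,258)}.items():
    (dx,dy),r=cv2.phaseCorrelate(A[y0:y1,x0:x1],B[y0:y1,x0:x1],cv2.createHanningWindow((x1-x0,y1-y0),cv2.CV_32F)); print(nm,round(dx,2),round(dy,2),round(r,2))
# circle fit to rim of pot in top20 via Hough
for t in ("16","17","20"):
  if t=="17": continue
  g=cv2.cvtColor(load("top"+t)["img"],cv2.COLOR_RGB2GRAY)[150:245,240:330]; g=cv2.resize(g,None,fx=6,fy=6,interpolation=cv2.INTER_CUBIC)
  c=cv2.HoughCircles(g,cv2.HOUGH_GRADIENT_ALT,1.5,400,param1=150,param2=0.5,minRadius=140,maxRadius=185)
  if c is not None:
    for q in c[0][:2]: print(t,q/6+[240,150,0], back(load("top"+t),[[q[0]/6+240-.4,q[1]/6+150-.4]],94))
E
```

```text
pot bottom/right rim 0.54 0.09 0.99
pot lower -0.17 0.1 1.0
tray edge ctrl -0.1 0.49 0.92
reamer 0.07 0.02 0.98
bowl 0.05 -0.01 1.0
16 [277.25       199.          28.74409676] [[638.07737103  51.80438332  94.        ]]
20 [278.75       200.5         28.49352455] [[634.84894265  48.4137342   94.        ]]
20 [278.75       200.5         25.58513069] [[634.84894265  48.4137342   94.        ]]
```

```bash
python3 - <<'E'
from h import *
ims=[]
for t in ("16","20"):
    crop(load("top"+t),245,165,68,70,5.8,"pics/x.png"); ims.append(np.clip(cv2.imread("pics/x.png")*1.5,0,255).astype(np.uint8))
c=np.hstack(ims); 
for y in (60,120,180,240,300,360): cv2.line(c,(0,y),(c.shape[1],y),(0,0,255),1)
for x in (60,320): 
    for o in (0,ims[0].shape[1]): cv2.line(c,(x+o,0),(x+o,c.shape[0]),(0,0,255),1)
cv2.imwrite("pics/cmp.png",c); print(c.shape)
E
```

```text
(406, 788, 3)
```

View pics/cmp.png

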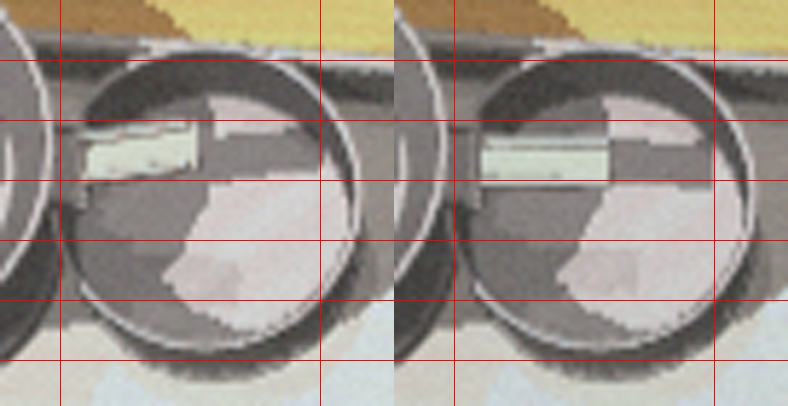

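```bash
python3 -c "
from cell import finish_job
print(finish_job())"
```

```text
the job is handed in; nothing more can be done
None
```

The juicer is set up and the job is handed in at about 39 s of the 72 s allowed. No verdict came back, so this rests on my own checks.

**What I did, in order:**
1. Picked the juice bowl up by its tube, turned it about 28° and lowered it with the notch over the key. It met the shoulder within about 1 mm of the expected height.
2. Put the reamer on the spindle. It went down freely and came to rest on the bowl's tube.
3. Pushed the pot to the splashback and along it to the motor base. I then gave it a second gentle push towards the splashback.
4. Pressed the spout down to its stop with at most about 5 N, then moved the arm clear.

**Last checks:**
- **Spout and bowl:** in both cameras the spout lies where the fully-down model puts it, over the pot. The bowl and reamer did not shift when I pressed it.
- **Pot:** pushing with about 12 N towards the base and 8 N towards the splashback met firm resistance. Pictures before and after the second push show it did not move.
- **Other kitchenware:** the final scene picture shows it where it was.

**Checks that disagreed:**
- **Pot gap:** the top camera put the pot about 2.5 mm off the splashback and 127 mm from the base axis, where touching is 126 mm. That is within the calibration error. I trusted the firm resistance instead.
- **Pot push start:** an unexplained 7 N upward force showed on the tool, possibly the gripper on the pot's rim. I backed off and raised it 10 mm, and the force was gone.
- **Camera offset:** the two cameras differed by 5 to 8 mm on object positions, so I corrected them against the gripper's known position.

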